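# Swap the empty topping tub on the sloped rack

### The arm

A 6-joint arm with a two-finger parallel gripper is mounted at the origin on the work surface. World frame = base frame: x ahead of the robot, y to its left, z up, the work surface at z = 0. Lengths are in m, angles in degrees, forces in N, time in s.
With the tool pointing down it reaches from about 0.375 to 0.9 m from the base axis. Payload 3.1 kg.
Tool frame: the origin (TCP) lies midway between the tips of the shut fingers; the grasp point (between the pads) lies bot.hold_point_z behind it (bot.hold_point_z is the distance from the TCP to the grasp point, in m); z points along the fingers, y is the direction in which the jaws open and shut (so a half turn about z gives the same grasp; the last joint's range is limited). The gripper opens to 87 mm and grips with 3 to 60 N. Pads are 19 mm wide; open, the fingers measure 117 mm over their backs; the gripper's body (75 mm by 190 mm) begins 51 mm behind the grasp point.
Start: joints at [58.012, 30.224, 82.088, -0, 67.689, -10.227], TCP at [0.232, 0.58, 0.223] pointing down, gripper open.
Joint ranges: [-176.69, 176.69], [-43.24, 126.21], [12.49, 139.97], [-82, 262], [0, 151.66], [-163.58, 163.58]. Speed limits (degrees/s): [159.86, 159.86, 180, 180, 180, 180].

### API

Orientations are given as a 3x3 rotation matrix whose columns are the frame's x, y, z axes.
In Python, from rig import bot, vision, hand_in gives the robot as it stands. The module is installed in compiled form; this text tells all that it offers.
- The arm moves only by the shell command python3 -m handwheel 'ROWS'. ROWS is JSON, a list of rows, each an object of numbers: "hand": the gripper's target within -1 to 1 (fully open at 1, half-way at 0, shut at -1); "dx", "dy", "dz": the shift along the world's x, y, z in cm; "wx", "wy", "wz": the turn, a rotation vector about the world's x, y, z in rad. In form: [{"hand": .., "dx": .., "dy": .., "dz": .., "wx": .., "wy": .., "wz": ..}, ...]. A call has 1 to 10 rows; each row shifts and turns the commanded pose from where the row before left it; what a row does not reach is not made up. A row lasts 1/10 s, in which the tool goes at most 50 mm and 8.59 degrees, less where a joint would pass 70% of its speed; a pose out of reach is approached as far as the arm can. A call with a gripper value outside its range is refused whole. The fingers move at their own pace and stop on an object; the grip force is fixed at half the most. Time passes only in rows, so rows that do not move let the fingers close. It gives the time, the measured TCP pose, the force and the opening at its end, in the units of the state.
- bot.read_state(): the state, without advancing time (a new reading comes with each control period).
- vision.capture(name): name is "scene" or "top" or "wrist"; returns (picture, depth): 400x640x3 uint8, red, green, blue; 400x640 float32, m along the optical axis (not along the pixel's ray), 0 where there is no reading.
- vision.get_calibration(name): a dict with "fx", "fy", "cx", "cy" (pixels), "k1" (the pictures are not rectified: a ray, as slopes to the right and down, at radius r is drawn at 1 + k1 r^2 times it, then the intrinsics apply), "rvec" (rotation vector, rad) and "tvec" (3), from world to camera coordinates, as OpenCV has them. Camera axes: x right, y down, z forward; pixel columns grow to the right and rows downward; lengths in m; the calibration is good to about 2 mm. A picture is of the moment at which its call begins: read the wrist's pose just before it. get_calibration takes no time and is no camera call; for the wrist camera it gives the pose at the moment of the call.
- hand_in(): hands the job in, once; it reports no verdict.
The state is a dict: "time_s": time; "joint_positions": joint angles; "qvel": joint speeds; "tau": joint torques, N m; "position": TCP position; "tcp_rot": TCP orientation; "force": force on the tool from outside, world axes, zero at the start; "moment": the same for the moment, N m; "opening": opening from 0.0 (shut) to 1.0 (fully open).
Only numpy, scipy, OpenCV 4.12 (cv2) and the standard library are available. Lean on these libraries where they do the work, as an engineer would, in place of code of your own. Each camera call takes 0.05 s, during which the arm holds its last target.

### The job

Swap the empty red-lidded topping tub on the sloped rack for the full green-lidded one: stand the red tub upright on the floor of the blue return tray, and set the green tub gently into the bay that the red one left, square in the bay, flat on the slope with its low end against the lip and its handle up. Do not tip the full tub over, and leave the other tubs in their bays and the cup, bottles, jar and shaker where they stand.

Things in the scene. Friction and masses are not known exactly. Their poses are not given: they have to be found in the camera images.
- tub_red: Red-lidded metal topping tub: body 88 x 64 x 50 mm (x, y, z), lid 92 x 68 mm with its top at 56 mm, and on it an upright grip bar of the same colour, 44 mm along x, 14 mm thick along y, from 56 to 90 mm height. Origin: centre of underside; z up. Same after a half turn. Empty, 0.18 kg. Starts in one bay of the ledge, leaning with it, x up the slope.
- tub_green: Green-lidded metal topping tub: body 88 x 64 x 50 mm (x, y, z), lid 92 x 68 mm with its top at 56 mm, and on it an upright grip bar of the same colour, 44 mm along x, 14 mm thick along y, from 56 to 90 mm height. Origin: centre of underside; z up. Same after a half turn. Full, 0.22 to 0.42 kg. Starts upright on the table at the left or right, near a bottle and a jar.
- tub_white: White-lidded metal topping tub: body 88 x 64 x 50 mm (x, y, z), lid 92 x 68 mm with its top at 56 mm, and on it an upright grip bar of the same colour, 44 mm along x, 14 mm thick along y, from 56 to 90 mm height. Origin: centre of underside; z up. Same after a half turn. 0.3 kg. Stays in its bay.
- tub_yellow: Yellow-lidded metal topping tub: body 88 x 64 x 50 mm (x, y, z), lid 92 x 68 mm with its top at 56 mm, and on it an upright grip bar of the same colour, 44 mm along x, 14 mm thick along y, from 56 to 90 mm height. Origin: centre of underside; z up. Same after a half turn. 0.3 kg. Stays in its bay.
- rack: Fixed steel topping rack, 310 mm wide (y). Origin: on the table under the ledge's origin; x away from the robot's side, z up. Base plate x -50 to 90 mm, 12 mm thick. A white light bar along y, 304 mm long, hangs over the ledge at x -10 to 40, z 282 to 315 mm, on posts at y = +-146, x = 75 mm: nothing can be lifted straight up.
- ledge: The rack's narrow ledge, sloping 30 degrees down to the robot's side. Origin: underside centre of a tub seated in the middle bay against the lip, 140 mm above the table; x up the slope, y along the row, z square to the slope. Plate x -46 to 18 mm: tubs overhang its upper edge and hold by friction.
- lip (a point): Middle of the ledge's low lip, at its inner face, on the plate: ledge x = -44 mm. The lip is 4 mm thick and 14 mm high and runs along all three bays.
- bay0 (a point): Centre of the first bay (ledge y = -88 mm): where a seated tub's underside centre lies. Each bay is 84 mm wide between 4 mm fences that rise 22 mm from the plate, from ledge x -45 to 17 mm.
- bay1 (a point): The same for the middle bay (ledge y = 0).
- bay2 (a point): The same for the third bay (ledge y = +88 mm).
- tray: Fixed blue open return tray, 210 x 150 x 45 mm (x, y, z) outside, walls and floor 5 mm, yaw up to 0.3 rad. Origin: centre of its underside. To the left or right, on the other side from the green tub. The half towards its -x holds a white cup; the +x half is free.
- cup: White cup, 66 mm across, 60 mm high, standing in the -x half of the return tray; origin: centre of its underside. Stays there.
- bottle_amber: Amber bottle, 56 mm across, 170 mm high, about 135 mm from the green tub on its -x side; origin: centre of its underside. Stays.
- jar: Glass jar with steel cap, 56 mm across, 75 mm high, about 105 mm from the green tub on its -y side; origin: centre of its underside. Stays.
- bottle_white: White bottle with orange cap, 54 mm across, 160 mm high, on the table between robot and rack; origin: centre of its underside. Stays.
- shaker: Steel shaker, 52 mm across, 82 mm high, on the table between robot and rack; origin: centre of its underside. Stays.
Not all that is in view belongs to the job. What is shaped like the tub_red but pink is not meant.

How it is judged:
By the outcome, as a careful person would: the job done as asked, in the order asked, and still so for the second after the job is handed in, with the robot touching nothing.
It also fails if it takes over 70 s, if anything falls off the work surface, if the arm or the gripper's body presses on something with over 40 N, if the wrist force passes 120 N, or if a joint passes its speed limit or range.

## Working session

There is one attempt and no reset: what is moved stays moved. The work goes in short steps, Python scripts to look and compute and a shell command to move; the robot and the scene stay as the last step left them, time stands still between calls to the robot, and variables do not carry over. Pictures are saved under pics/ and viewed, and the job is handed in when it is done.

```bash
mkdir -p pics; ls
python3 - <<'E'
from rig import bot, vision
import cv2, numpy as np
print({k:np.round(v,3).tolist() for k,v in bot.read_state().items()}, bot.hold_point_z)
for n in ["scene","top","wrist"]:
    c=vision.get_calibration(n); p,d=vision.capture(n)
    print(n,{k:np.round(v,4).tolist() for k,v in c.items()})
    cv2.imwrite(f"pics/{n}0.png",p[:,:,::-1]); np.savez(f"{n}0.npz",p=p,d=d,**c)
E
```

```text
pics
{'time_s': 0.0, 'joint_positions': [58.013, 30.276, 82.157, 0.0, 67.689, -10.225], 'qvel': [0.005, -0.003, 0.198, 0.029, -0.051, 0.068], 'tau': [-0.0, -44.004, -17.659, 0.063, 0.058, -0.0], 'position': [0.231, 0.58, 0.222], 'tcp_rot': [[-0.929, 0.371, -0.001], [0.371, 0.929, -0.002], [0.0, -0.002, -1.0]], 'force': [0.576, 0.54, 0.156], 'moment': [-0.044, 0.01, 0.025], 'opening': 1.001} 0.0187
scene {'fx': 413.1883, 'fy': 413.1883, 'cx': 319.7933, 'cy': 203.2015, 'k1': 0.0175, 'rvec': [1.9338, 1.0721, -0.5771], 'tvec': [-0.2329, -0.1333, 1.5428]}
top {'fx': 473.3759, 'fy': 473.3759, 'cx': 313.5561, 'cy': 204.923, 'k1': -0.0433, 'rvec': [2.0979, -2.1358, 0.1678], 'tvec': [-0.0176, 0.488, 1.2815]}
wrist {'fx': 330.2374, 'fy': 330.2374, 'cx': 314.3573, 'cy': 200.7013, 'k1': -0.0066, 'rvec': [-2.4129, -1.6348, -0.2137], 'tvec': [-0.6243, -0.0307, 0.3898]}
```

View pics/scene0.png

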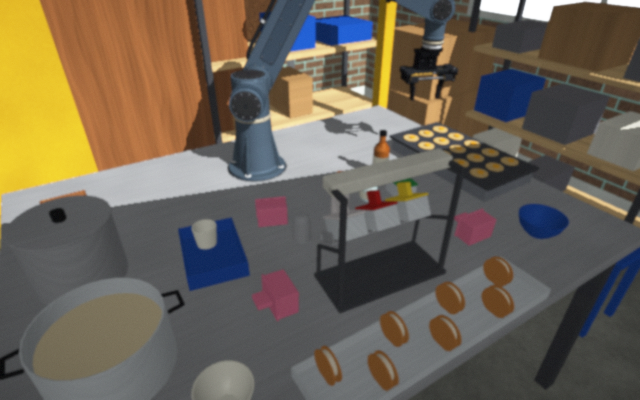

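View pics/top0.png

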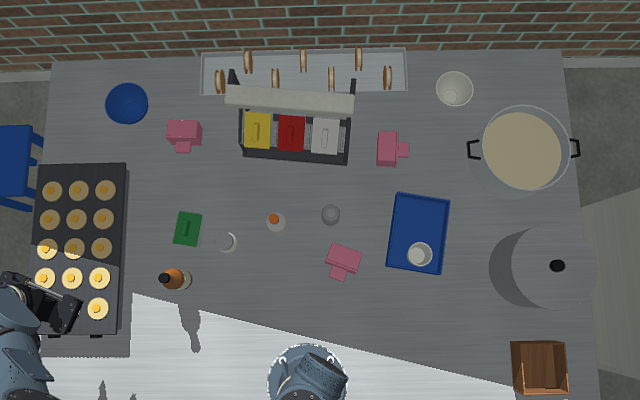

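View pics/wrist0.png

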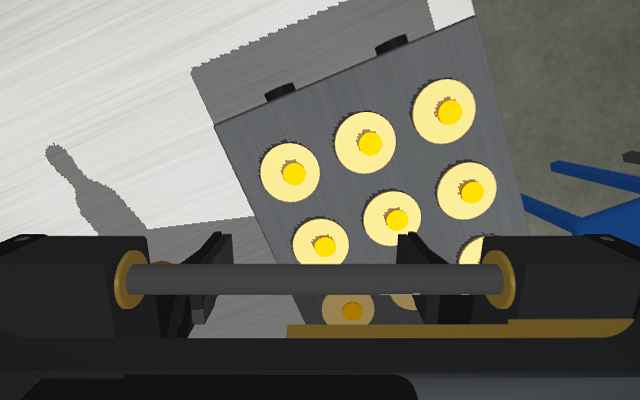

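The top view shows the red lid in the middle bay (291,132), between yellow (257,130) and white (325,137). The green tub is at (187,229), the tray at (418,234) with the cup at (420,254), and three pink decoys at (184,133), (390,149) and (343,260). Next I measure these from depth.

```bash
cat > h.py <<'E'
import numpy as np, cv2
def cloud(d,c):
    H,W=d.shape
    u,v=np.meshgrid(np.arange(W,dtype=float),np.arange(H,dtype=float))
    K=np.array([[c['fx'],0,c['cx']],[0,c['fy'],c['cy']],[0,0,1.]])
    n=cv2.undistortPoints(np.stack([u,v],-1).reshape(-1,1,2),K,np.array([float(c['k1']),0,0,0])).reshape(H,W,2)
    P=np.dstack([n[...,0]*d,n[...,1]*d,d]).reshape(-1,3)
    R=cv2.Rodrigues(np.array(c['rvec'],float))[0]
    Pw=(P-np.array(c['tvec']))@R
    Pw[d.ravel()==0]=np.nan
    return Pw.reshape(H,W,3)
def load(f):
    z=np.load(f); c={k:z[k] for k in z.files if k not in 'pd'}
    return z['p'],z['d'],cloud(z['d'],c),c
def proj(P,c):
    K=np.array([[c['fx'],0,c['cx']],[0,c['fy'],c['cy']],[0,0,1.]])
    return cv2.projectPoints(np.array(P,float).reshape(-1,1,3),np.array(c['rvec'],float),np.array(c['tvec'],float),K,np.array([float(c['k1']),0,0,0]))[0].reshape(-1,2)
def hsv(p): return cv2.cvtColor(p,cv2.COLOR_RGB2HSV)
E
python3 - <<'E'
from h import *
p,d,P,c=load("top0.npz"); h=hsv(p).astype(int)
H,S,V=h[...,0],h[...,1],h[...,2]
def rep(n,m):
    q=P[m]; q=q[np.isfinite(q[:,0])]
    z=q[:,2]; print(n,len(q),'mean',q.mean(0).round(4),'z pct',np.percentile(z,[2,25,50,75,98]).round(3),'x',np.percentile(q[:,0],[1,99]).round(3),'y',np.percentile(q[:,1],[1,99]).round(3)); return q
g=(H>50)&(H<80)&(S>120); g[:, :150]=0; g[:, 230:]=0; g[:190]=0
q=rep('green',g)
for lo,hi in[(.04,.065),(.08,.1)]:
    s=q[(q[:,2]>lo)&(q[:,2]<hi)]
    if len(s)>5:
        r=cv2.minAreaRect(s[:,:2].astype(np.float32)); print(lo,len(s),s.mean(0),r)
r_=((H<5)|(H>175))&(S>180); r_[:, :260]=0; r_[:,320:]=0; r_[:100]=0;r_[170:]=0
q=rep('red',r_)
b=(H>105)&(H<125)&(S>150); b[:,:370]=0;b[:,470:]=0;b[:180]=0;b[290:]=0
q=rep('tray',b)
for lo,hi in[(-.01,.012),(.035,.055)]:
    s=q[(q[:,2]>lo)&(q[:,2]<hi)]
    if len(s)>5:
        r=cv2.minAreaRect(s[:,:2].astype(np.float32)); print(lo,len(s),s.mean(0),r, cv2.boxPoints(r).round(3).tolist())
y=(H>22)&(H<32)&(S>180); y[:,:238]=0;y[:,280:]=0;y[:100]=0;y[160:]=0
rep('yellow',y)
for n,(u,v) in dict(cup=(420,254),shaker=(331,214),wb=(274,219),jar=(227,241),amber=(166,279),table=(300,240),lidred=(282,140),lidyel=(250,140),lidwhite=(315,145),barL=(240,95),barR=(340,103)).items(): print(n,P[v,u].round(3))
E
```

```text
green 744 mean [0.4251 0.3242 0.0596] z pct [0.051 0.054 0.056 0.058 0.091] x [0.38 0.47] y [0.29  0.361]
0.04 635 [0.42482382 0.3243282  0.05552353] ((0.42608481645584106, 0.32623815536499023), (0.06681320071220398, 0.08948157727718353), 79.26715087890625)
0.08 79 [0.42707635 0.32491073 0.08817853] ((0.4274589419364929, 0.3252675533294678), (0.012020593509078026, 0.042532939463853836), 82.89867401123047)
red 882 mean [0.6497 0.0263 0.1917] z pct [0.165 0.178 0.194 0.205 0.224] x [0.612 0.689] y [-0.007  0.06 ]
tray 3654 mean [ 0.415  -0.3185  0.011 ] z pct [-0.001  0.003  0.006  0.01   0.046] x [0.297 0.514] y [-0.401 -0.229]
-0.01 2861 [ 0.41726598 -0.3186424   0.00460283] ((0.4047495126724243, -0.3139146566390991), (0.1478646844625473, 0.20680448412895203), 79.26864624023438) [[0.289000004529953, -0.367000013589859], [0.49300000071525574, -0.4059999883174896], [0.5199999809265137, -0.26100000739097595], [0.31700000166893005, -0.22200000286102295]]
0.035 456 [ 0.39732826 -0.30777757  0.04290042] ((0.405184805393219, -0.3150829076766968), (0.1500266045331955, 0.2079211175441742), 79.37797546386719) [[0.289000004529953, -0.3700000047683716], [0.49399998784065247, -0.40799999237060547], [0.5210000276565552, -0.26100000739097595], [0.31700000166893005, -0.22200000286102295]]
yellow 122 mean [0.6651 0.1088 0.1927] z pct [0.164 0.179 0.196 0.208 0.213] x [0.62 0.7 ] y [0.078 0.148]
cup [ 0.348 -0.323  0.008]
shaker [ 0.454 -0.074  0.085]
wb [0.432 0.073 0.157]
jar [0.387 0.21  0.074]
amber [0.285 0.342 0.169]
table [0.394 0.015 0.005]
lidred [0.636 0.05  0.176]
lidyel [0.638 0.133 0.175]
lidwhite [ 0.621 -0.035  0.173]
barL [0.702 0.135 0.316]
barR [ 0.677 -0.097  0.314]
```

Run:
```python
from h import *
p,d,P,c=load("top0.npz")
im=cv2.resize(p[70:300,150:470,::-1],None,fx=2.5,fy=2.5,interpolation=cv2.INTER_CUBIC); cv2.imwrite("pics/topc.png",im)
```

```text
(no output)
```

View pics/topc.png

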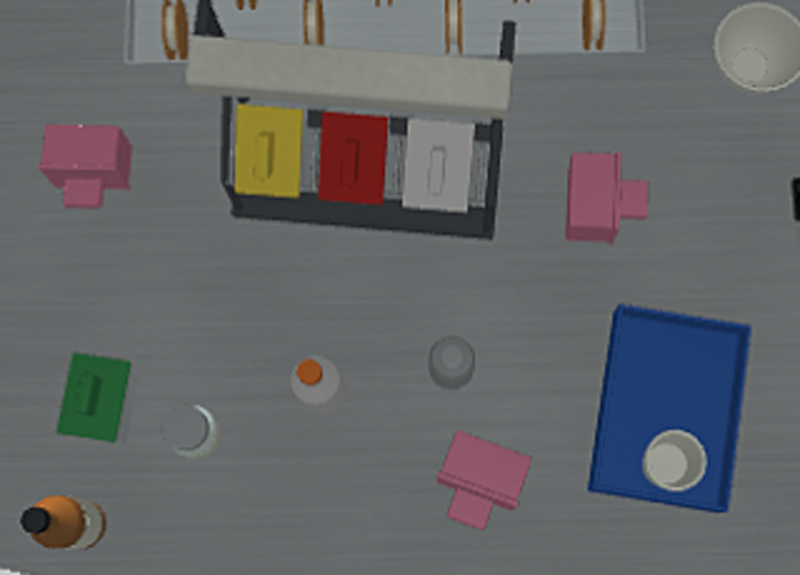

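The crop shows the true red lid in the middle bay, at crop (353,160), i.e. (291,132) in the full picture. The pink things are lying-down tubs with side handles. Next I fit the rack, the red tub, the green tub and the cup.

```bash
cat > fit.py <<'E'
from h import *
from scipy.optimize import least_squares
p,d,P,c=load("top0.npz"); h=hsv(p).astype(int); H,S,V=h[...,0],h[...,1],h[...,2]
# light bar top
m=(P[...,2]>.305)&(P[...,2]<.325); m[:70]=0;m[125:]=0;m[:,:210]=0;m[:,370:]=0
q=P[m]; r=cv2.minAreaRect(q[:,:2].astype(np.float32)); print('bar',len(q),r,q[:,2].mean()); bx=cv2.boxPoints(r); print(bx.round(3).tolist())
def lid(mask,n):
    q=P[mask]; q=q[np.isfinite(q[:,0])]
    ctr=np.median(q,0)
    # robust plane
    for _ in range(6):
        A=np.c_[q[:,:2],np.ones(len(q))]
        k=np.ones(len(q),bool) if _==0 else abs(q[:,2]-A@co)<.004
        co=np.linalg.lstsq(A[k],q[k,2],rcond=None)[0]
    nrm=np.array([-co[0],-co[1],1]); nrm/=np.linalg.norm(nrm)
    s=q[k]; x=np.array([-nrm[0],-nrm[1],0]);x=np.array([nrm[2]*x[0],nrm[2]*x[1],nrm[0]**2+nrm[1]**2]);x/=np.linalg.norm(x);y=np.cross(nrm,x)
    uv=np.c_[s@x,s@y].astype(np.float32); r=cv2.minAreaRect(uv)
    print(n,k.sum(),'tilt',np.degrees(np.arccos(nrm[2])),'az',np.degrees(np.arctan2(x[1],x[0])),'rect',r)
    cen=x*r[0][0]+y*r[0][1]+nrm*(s@nrm).mean()
    print('   lid centre',cen.round(4),'underside', (cen-.056*nrm).round(4))
r_=((H<5)|(H>175))&(S>180); r_[:, :260]=0; r_[:,320:]=0; r_[:100]=0;r_[170:]=0
lid(r_,'red')
y=(H>20)&(H<34)&(S>120); y[:,:238]=0;y[:,280:]=0;y[:105]=0;y[160:]=0
lid(y,'yellow')
w=(S<30)&(V>140); w[:,:305]=0;w[:,343:]=0;w[:115]=0;w[160:]=0
lid(w,'white')
m=(P[...,2]>.05)&(P[...,2]<.07);m[:235]=0;m[275:]=0;m[:,:400]=0;m[:,440:]=0
q=P[m];print('cup',len(q),cv2.minEnclosingCircle(q[:,:2].astype(np.float32)))
g=(H>50)&(H<80)&(S>120); g[:, :150]=0; g[:, 230:]=0; g[:190]=0
q=P[g];s=q[(q[:,2]>.04)&(q[:,2]<.065)];print('green',cv2.boxPoints(cv2.minAreaRect(s[:,:2].astype(np.float32))).round(3).tolist())
s=q[(q[:,2]>.08)];print('handle',cv2.boxPoints(cv2.minAreaRect(s[:,:2].astype(np.float32))).round(3).tolist())
from rig import bot,vision
c=vision.get_calibration('wrist');st=bot.read_state();R=cv2.Rodrigues(c['rvec'])[0] if not isinstance(c['rvec'],list) else cv2.Rodrigues(np.array(c['rvec']))[0]
cp=-R.T@np.array(c['tvec']);T=np.array(st['tcp_rot']);print('cam in tool',(T.T@(cp-np.array(st['position']))).round(3)); print((T.T@R.T).round(3))
E
python3 fit.py
```

```text
bar 2794 ((0.7101233005523682, 0.02087491750717163), (0.30620598793029785, 0.09227610379457474), 84.23469543457031) 0.3134455976801589
[[0.6489999890327454, -0.12700000405311584], [0.7409999966621399, -0.13600000739097595], [0.7710000276565552, 0.16899999976158142], [0.6800000071525574, 0.17800000309944153]]
red 659 tilt 30.107536703165565 az -6.553364349061824 rect ((0.6504677534103394, 0.10065062344074249), (0.06600929796695709, 0.09025872498750687), 89.42877960205078)
   lid centre [0.6501 0.0266 0.1882] underside [0.678  0.0234 0.1397]
yellow 653 tilt 30.00400717358386 az -6.270878185208979 rect ((0.6513903141021729, 0.18505188822746277), (0.09185650199651718, 0.0681813433766365), 1.0316543579101562)
   lid centre [0.6598 0.1137 0.1884] underside [0.6876 0.1106 0.1399]
white 64 tilt 31.194152185208655 az -6.522299287331791 rect ((0.647362232208252, 0.012403640896081924), (0.0653633251786232, 0.08853424340486526), 89.85508728027344)
   lid centre [ 0.6401 -0.0607  0.1881] underside [ 0.669  -0.064   0.1402]
cup 160 ((0.3388734757900238, -0.30638208985328674), 0.04116268828511238)
green [[0.37599998712539673, 0.3019999861717224], [0.46399998664855957, 0.2849999964237213], [0.47600001096725464, 0.35100001096725464], [0.3880000114440918, 0.367000013589859]]
handle [[0.4059999883174896, 0.32199999690055847], [0.4480000138282776, 0.31700000166893005], [0.4490000009536743, 0.32899999618530273], [0.40700000524520874, 0.33399999141693115]]
cam in tool [ 0.072  0.001 -0.161]
[[-0.    -0.965 -0.261]
 [ 1.    -0.    -0.001]
 [ 0.    -0.261  0.965]]
```

The rack fits well: bay1 is at (0.678,0.023,0.140), yaw about -6.1°, tilt 30°, and all three tubs agree with the stated heights and spacing. I move to the pre-grasp in front of red, with the camera side towards the robot.

```bash
python3 -m handwheel '[{"hand":0,"dx":2.5,"dy":-3.7,"dz":1.5,"wz":0.03},{"hand":0,"dx":2.5,"dy":-3.7,"dz":1.5,"wz":0.03},{"hand":0,"dx":2.5,"dy":-3.7,"dz":1.5,"wz":0.03},{"hand":0,"dx":2.5,"dy":-3.7,"dz":1.5,"wz":0.03},{"hand":0,"dx":2.5,"dy":-3.7,"dz":1,"wz":0.03},{"hand":0,"dx":2.5,"dy":-3.7,"wz":0.03},{"hand":0,"dx":2.5,"dy":-3.7,"wz":0.03},{"hand":0,"dx":2.5,"dy":-3.7,"wz":0.03},{"hand":0,"dx":2.5,"dy":-3.7,"wz":0.034},{"hand":0,"dx":2.5,"dy":-3.7}]'
```

```text
invalid input
```

```bash
python3 -m handwheel '[{"hand":0,"dx":1.5,"dy":-3.6},{"hand":0,"dx":1.5,"dy":-3.6},{"hand":0,"dx":1.5,"dy":-3.6,"wx":-0.007,"wy":-0.0653},{"hand":0,"dx":1.5,"dy":-3.6,"wx":-0.007,"wy":-0.0653},{"hand":0,"dx":1,"dy":-3.4,"wx":-0.007,"wy":-0.065},{"hand":0,"dx":1,"wx":-0.007,"wy":-0.065},{"hand":0,"dx":1,"wx":-0.007,"wy":-0.065},{"hand":0,"dx":1,"wx":-0.007,"wy":-0.065},{"hand":0,"dx":0.8,"dz":-0.7,"wx":-0.007,"wy":-0.065},{"hand":0,"dx":1,"dz":-0.7,"wx":-0.0066,"wy":-0.065}]'
```

```text
invalid input
```

```bash
cat > chk.py <<'E'
import sys
from h import *
from rig import bot,vision
# usage: chk.py px py pz yaw tilt : report error to target pose
def target(yaw,tilt):
    a=np.radians(yaw);b=np.radians(tilt)
    xl=np.array([np.cos(b)*np.cos(a),np.cos(b)*np.sin(a),np.sin(b)]);yl=np.array([-np.sin(a),np.cos(a),0]);zl=np.cross(xl,yl)
    return np.c_[-xl,yl,-zl],xl,yl,zl
def report(pos,yaw,tilt):
    s=bot.read_state();T=np.array(s['tcp_rot']);R,xl,yl,zl=target(yaw,tilt)
    e=np.array(pos)-np.array(s['position']);w=cv2.Rodrigues(R@T.T)[0].ravel()
    print('t',round(s['time_s'],2),'pos',np.round(s['position'],4),'open',round(s['opening'],3),'F',np.round(s['force'],1),'M',np.round(s['moment'],2))
    print('go cm',(e*100).round(2),'in ledge axes mm',(1000*np.array([e@xl,e@yl,e@zl])).round(1),'turn',w.round(4),'q',np.round(s['joint_positions'],1))
if __name__=='__main__':
    a=list(map(float,sys.argv[1:])); report(a[:3],a[3],a[4])
E
python3 -m handwheel '[{"hand":0},{"hand":0}]'; python3 chk.py 0.599 0.0318 0.2777 -6.1 30
python3 - <<'E'
from rig import vision; import cv2,numpy as np
c=vision.get_calibration('wrist');p,d=vision.capture('wrist'); cv2.imwrite('pics/w1.png',p[:,:,::-1]); np.savez('w1.npz',p=p,d=d,**c)
E
```

```text
t 0.15 pos [0.2314 0.58   0.2218] open 1.0 F [-0.   0.3 -0.4] M [-0.01  0.02 -0.04]
go cm [ 36.76 -54.82   5.59] in ledge axes mm [ 395.  -506.  -163.5] turn [-0.125  -0.5104  0.2675] q [ 58.   30.3  82.1  -0.   67.7 -10.2]invalid input
```

View pics/w1.png

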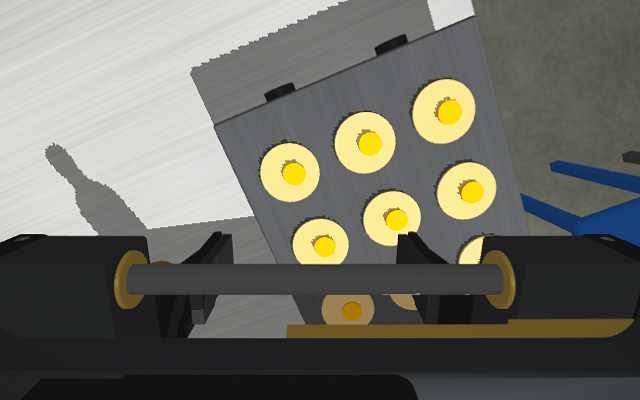

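Nothing moved, because the rows need all seven keys. I'll retype them in full.

```bash
python3 -m handwheel '[{"hand":0,"dx":2.5,"dy":-3.7,"dz":1.5,"wx":0,"wy":0,"wz":0.03},{"hand":0,"dx":2.5,"dy":-3.7,"dz":1.5,"wx":0,"wy":0,"wz":0.03},{"hand":0,"dx":2.5,"dy":-3.7,"dz":1.5,"wx":0,"wy":0,"wz":0.03},{"hand":0,"dx":2.5,"dy":-3.7,"dz":1.5,"wx":0,"wy":0,"wz":0.03},{"hand":0,"dx":2.5,"dy":-3.7,"dz":1,"wx":0,"wy":0,"wz":0.03},{"hand":0,"dx":2.5,"dy":-3.7,"dz":0,"wx":0,"wy":0,"wz":0.03},{"hand":0,"dx":2.5,"dy":-3.7,"dz":0,"wx":0,"wy":0,"wz":0.03},{"hand":0,"dx":2.5,"dy":-3.7,"dz":0,"wx":0,"wy":0,"wz":0.03},{"hand":0,"dx":2.5,"dy":-3.7,"dz":0,"wx":0,"wy":0,"wz":0.034},{"hand":0,"dx":2.5,"dy":-3.7,"dz":0,"wx":0,"wy":0,"wz":0}]'; python3 chk.py 0.599 0.0318 0.2777 -6.1 30
```

```text
time_s: 1.2
position: [0.4823, 0.2088, 0.2926]
tcp_rot: [[-0.994, 0.105, -0.0], [0.105, 0.994, 0.0], [0.0, 0.0, -1.0]]
force: [0.1, 0.6, 0.0]
opening: 0.502
t 1.2 pos [0.4823 0.2088 0.2926] open 0.502 F [0.1 0.6 0. ] M [ 0.05 -0.02  0.01]
go cm [ 11.67 -17.7   -1.49] in ledge axes mm [ 109.4 -163.6  -80.3] turn [-0.0554 -0.5207 -0.0012] q [ 11.2  17.9  91.2   0.   70.9 -72.8]
```

```bash
python3 -m handwheel '[{"hand":0,"dx":1.5,"dy":-3.6,"dz":0,"wx":0,"wy":0,"wz":0},{"hand":0,"dx":1.5,"dy":-3.6,"dz":0,"wx":0,"wy":0,"wz":0},{"hand":0,"dx":1.5,"dy":-3.6,"dz":0,"wx":-0.007,"wy":-0.065,"wz":0},{"hand":0,"dx":1.5,"dy":-3.6,"dz":0,"wx":-0.007,"wy":-0.065,"wz":0},{"hand":0,"dx":1,"dy":-3.3,"dz":0,"wx":-0.007,"wy":-0.065,"wz":0},{"hand":0,"dx":1,"dy":0,"dz":0,"wx":-0.007,"wy":-0.065,"wz":0},{"hand":0,"dx":1,"dy":0,"dz":0,"wx":-0.007,"wy":-0.065,"wz":0},{"hand":0,"dx":1,"dy":0,"dz":0,"wx":-0.007,"wy":-0.065,"wz":0},{"hand":0,"dx":0.8,"dy":0,"dz":-0.7,"wx":-0.007,"wy":-0.065,"wz":0},{"hand":0,"dx":0.9,"dy":0,"dz":-0.8,"wx":-0.007,"wy":-0.065,"wz":0}]'; python3 chk.py 0.599 0.0318 0.2777 -6.1 30
python3 - <<'E'
from rig import vision; import cv2,numpy as np
c=vision.get_calibration('wrist');p,d=vision.capture('wrist'); cv2.imwrite('pics/w2.png',p[:,:,::-1]); np.savez('w2.npz',p=p,d=d,**c)
E
```

```text
time_s: 2.2
position: [0.599, 0.0334, 0.278]
tcp_rot: [[-0.86, 0.106, 0.5], [0.091, 0.994, -0.054], [-0.503, -0.001, -0.864]]
force: [-0.4, 0.8, -1.1]
opening: 0.501
t 2.2 pos [0.599  0.0334 0.278 ] open 0.501 F [-0.4  0.8 -1.1] M [0.11 0.31 0.03]
go cm [ 0.   -0.16 -0.03] in ledge axes mm [-0.  -1.5 -0.4] turn [ 0.0011  0.003  -0.0003] q [ -7.9  15.5 105.3   1.8  29.  -93.2]
```

View pics/w2.png

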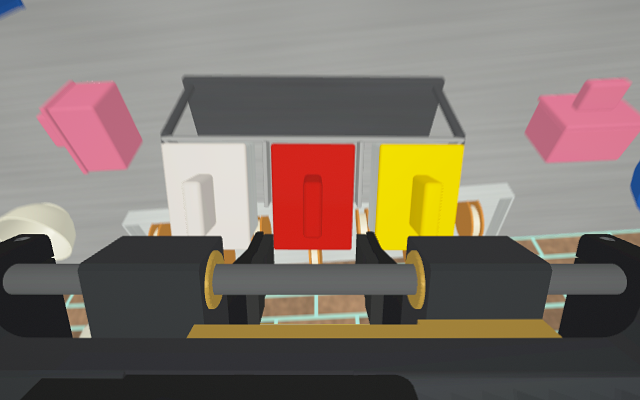

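The wrist view shows the red lid at (313,197) with its bar at (313,206), and the fingers either side at x≈250 and 375, so they are aligned. I'll take the lid position once more from this close view.

Run:
```python
from h import *
p,d,P,c=load("w2.npz");h=hsv(p).astype(int);H,S=h[...,0],h[...,1]
a=np.radians(-6.1);b=np.radians(30)
xl=np.array([np.cos(b)*np.cos(a),np.cos(b)*np.sin(a),np.sin(b)]);yl=np.array([-np.sin(a),np.cos(a),0]);zl=np.cross(xl,yl)
O=np.array([.678,.0234,.140])
for n,m in(('red',((H<5)|(H>175))&(S>180)),('yel',(H>22)&(H<33)&(S>180))):
    m=m.copy(); m[:130]=0;m[250:]=0; m[:,:265]=0;m[:,466:]=0
    L=(P[m]-O)@np.c_[xl,yl,zl]; L=L[np.isfinite(L[:,0])]
    l=L[(abs(L[:,2]-.056)<.006)]; k=L[L[:,2]>.08]
    print(n,len(L),'lid x',np.percentile(l[:,0],[.5,99.5]).round(4),'y',np.percentile(l[:,1],[.5,99.5]).round(4),'z',np.median(l[:,2]).round(4),'bar x',np.percentile(k[:,0],[1,99]).round(4),'y',np.percentile(k[:,1],[1,99]).round(4),'z',np.median(k[:,2]).round(4), cv2.minAreaRect(l[:,:2].astype(np.float32)))
```

```text
red 8291 lid x [-0.0459  0.0426] y [-0.0328  0.033 ] z 0.0555 bar x [-0.0241  0.0188] y [-0.0066  0.0069] z 0.0891 ((-0.0016608275473117828, 0.000130482017993927), (0.06669463217258453, 0.08986322581768036), 89.69646453857422)
yel 7742 lid x [-0.046   0.0424] y [0.0543 0.1204] z 0.0553 bar x [-0.0236  0.0173] y [0.0394 0.0943] z 0.0888 ((-0.000943060964345932, 0.08765234053134918), (0.09041164070367813, 0.06746762245893478), 0.13190527260303497)
```

```bash
python3 -m handwheel '[{"hand":0,"dx":0.9,"dy":-0.23,"dz":-1.7,"wx":0.001,"wy":0.003,"wz":0},{"hand":0,"dx":1,"dy":-0.11,"dz":-1.75,"wx":0,"wy":0,"wz":0},{"hand":0,"dx":1,"dy":-0.11,"dz":-1.75,"wx":0,"wy":0,"wz":0},{"hand":0,"dx":1,"dy":-0.11,"dz":-1.75,"wx":0,"wy":0,"wz":0},{"hand":0,"dx":0.6,"dy":-0.07,"dz":-1.0,"wx":0,"wy":0,"wz":0},{"hand":0,"dx":0.4,"dy":-0.04,"dz":-0.7,"wx":0,"wy":0,"wz":0},{"hand":0,"dx":0,"dy":0,"dz":0,"wx":0,"wy":0,"wz":0}]'; python3 chk.py 0.6478 0.0266 0.1906 -6.1 30
```

```text
time_s: 2.95
position: [0.6476, 0.0267, 0.1902]
tcp_rot: [[-0.864, 0.106, 0.493], [0.092, 0.994, -0.052], [-0.495, -0.0, -0.869]]
force: [-0.6, -0.6, -0.4]
opening: 0.502
t 2.95 pos [0.6476 0.0267 0.1902] open 0.502 F [-0.6 -0.6 -0.4] M [0.05 0.35 0.02]
go cm [ 0.02 -0.01  0.04] in ledge axes mm [ 0.4 -0.1  0.2] turn [-0.0006 -0.0053 -0.0004] q [ -7.9  26.9 104.1   2.8  19.3 -94.3]
```

```bash
python3 -m handwheel '[{"hand":-1,"dx":0,"dy":0,"dz":0,"wx":0,"wy":-0.005,"wz":0},{"hand":-1,"dx":0,"dy":0,"dz":0,"wx":0,"wy":0,"wz":0},{"hand":-1,"dx":0,"dy":0,"dz":0,"wx":0,"wy":0,"wz":0},{"hand":-1,"dx":0,"dy":0,"dz":0,"wx":0,"wy":0,"wz":0},{"hand":-1,"dx":0,"dy":0,"dz":0,"wx":0,"wy":0,"wz":0}]'; python3 chk.py 0.6478 0.0266 0.1906 -6.1 30
```

```text
time_s: 3.45
position: [0.6478, 0.0267, 0.1915]
tcp_rot: [[-0.86, 0.106, 0.499], [0.092, 0.994, -0.053], [-0.502, 0.0, -0.865]]
force: [0.3, -0.8, 0.0]
opening: 0.159
t 3.45 pos [0.6478 0.0267 0.1915] open 0.159 F [ 0.3 -0.8  0. ] M [ 0.09  0.3  -0.01]
go cm [ 0.   -0.01 -0.09] in ledge axes mm [-0.5 -0.1 -0.8] turn [-0.0002  0.0022 -0.0004] q [ -8.   26.7 104.4   3.   18.8 -94.5]
```

Gripped, with an opening of 13.8 mm against the 14 mm bar. I lift square to the slope, then back out towards the robot.

```bash
python3 -m handwheel '[{"hand":-1,"dx":-0.25,"dy":0.03,"dz":0.43,"wx":0,"wy":0,"wz":0},{"hand":-1,"dx":-0.5,"dy":0.05,"dz":0.87,"wx":0,"wy":0,"wz":0},{"hand":-1,"dx":-0.75,"dy":0.08,"dz":1.3,"wx":0,"wy":0,"wz":0},{"hand":-1,"dx":-1,"dy":0.1,"dz":1.73,"wx":0,"wy":0,"wz":0},{"hand":-1,"dx":-1,"dy":0.1,"dz":1.73,"wx":0,"wy":0,"wz":0},{"hand":-1,"dx":-1,"dy":0.1,"dz":1,"wx":0,"wy":0,"wz":0},{"hand":-1,"dx":-1.5,"dy":0.1,"dz":0.5,"wx":0,"wy":0,"wz":0},{"hand":-1,"dx":-2,"dy":0.1,"dz":0.5,"wx":0,"wy":0,"wz":0},{"hand":-1,"dx":-3,"dy":0,"dz":0.5,"wx":0,"wy":0.06,"wz":0},{"hand":-1,"dx":-3,"dy":0,"dz":0.5,"wx":0,"wy":0.06,"wz":0}]'; python3 chk.py 0.449 -0.324 0.25 -10.8 0
python3 - <<'E'
from rig import vision; import cv2,numpy as np
for n in('scene','top'):
    p,d=vision.capture(n); c=vision.get_calibration(n); cv2.imwrite(f'pics/{n}3.png',p[:,:,::-1]); np.savez(f'{n}3.npz',p=p,d=d,**c)
E
```

```text
time_s: 4.45
position: [0.5042, 0.0337, 0.2808]
tcp_rot: [[-0.917, 0.105, 0.386], [0.092, 0.994, -0.052], [-0.389, -0.012, -0.921]]
force: [1.1, -0.4, -1.9]
opening: 0.157
t 4.45 pos [0.5042 0.0337 0.2808] open 0.157 F [ 1.1 -0.4 -1.9] M [ 0.08  0.37 -0.01]
go cm [ -5.52 -35.77  -3.08] in ledge axes mm [  12.8 -361.7  -30.8] turn [ 0.0706  0.394  -0.0848] q [ -9.2   8.8 110.9   1.   37.4 -94. ]
```

View pics/scene3.png

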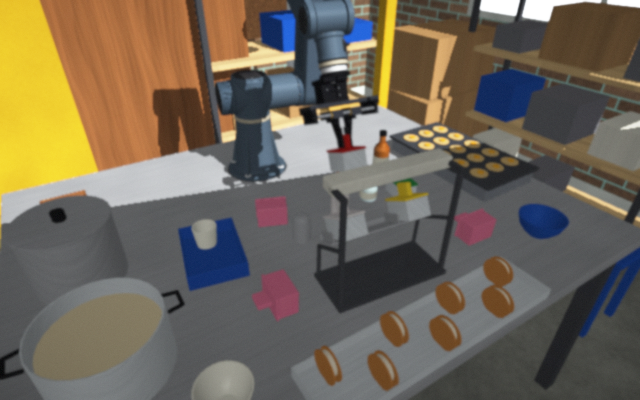

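View pics/top3.png

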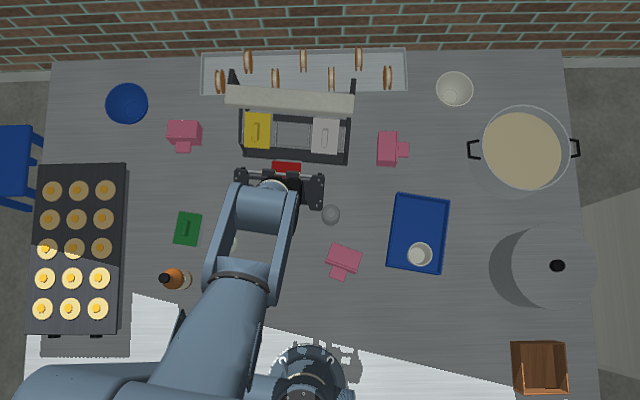

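The red tub is held, at (286,167) in the top view, and the middle bay is empty with its neighbours unmoved. I carry it over to the tray.

```bash
python3 -m handwheel '[{"hand":-1,"dx":-0.3,"dy":-2,"dz":0,"wx":0.007,"wy":0.0394,"wz":-0.0085},{"hand":-1,"dx":-0.6,"dy":-3.5,"dz":0,"wx":0.007,"wy":0.0394,"wz":-0.0085},{"hand":-1,"dx":-0.6,"dy":-4,"dz":0,"wx":0.007,"wy":0.0394,"wz":-0.0085},{"hand":-1,"dx":-0.6,"dy":-4.3,"dz":0,"wx":0.007,"wy":0.0394,"wz":-0.0085},{"hand":-1,"dx":-0.6,"dy":-4.4,"dz":0,"wx":0.007,"wy":0.0394,"wz":-0.0085},{"hand":-1,"dx":-0.6,"dy":-4.4,"dz":0,"wx":0.007,"wy":0.0394,"wz":-0.0085},{"hand":-1,"dx":-0.6,"dy":-4.2,"dz":-0.5,"wx":0.007,"wy":0.0394,"wz":-0.0085},{"hand":-1,"dx":-0.6,"dy":-4,"dz":-1,"wx":0.007,"wy":0.0394,"wz":-0.0085},{"hand":-1,"dx":-0.6,"dy":-3,"dz":-1,"wx":0.007,"wy":0.0394,"wz":-0.0085},{"hand":-1,"dx":-0.4,"dy":-1.8,"dz":-0.5,"wx":0.007,"wy":0.0394,"wz":-0.0085}]'; python3 chk.py 0.449 -0.3225 0.0655 -10.8 0
```

```text
time_s: 5.55
position: [0.4518, -0.3253, 0.25]
tcp_rot: [[-0.982, 0.191, 0.004], [0.191, 0.982, -0.002], [-0.004, -0.001, -1.0]]
force: [0.3, 0.3, -1.0]
opening: 0.157
t 5.55 pos [ 0.4518 -0.3253  0.25  ] open 0.157 F [ 0.3  0.3 -1. ] M [ 0.05  0.03 -0.01]
go cm [ -0.28   0.28 -18.45] in ledge axes mm [  -3.3    2.2 -184.5] turn [0.0016 0.0038 0.0032] q [-4.730e+01  2.300e+01  9.030e+01  1.000e-01  6.650e+01 -1.264e+02]
```

```bash
python3 -m handwheel '[{"hand":-1,"dx":-0.1,"dy":0.1,"dz":-1.5,"wx":0.0016,"wy":0.0038,"wz":0.0032},{"hand":-1,"dx":-0.1,"dy":0.1,"dz":-3,"wx":0,"wy":0,"wz":0},{"hand":-1,"dx":-0.1,"dy":0.1,"dz":-3,"wx":0,"wy":0,"wz":0},{"hand":-1,"dx":0,"dy":0,"dz":-3,"wx":0,"wy":0,"wz":0},{"hand":-1,"dx":0,"dy":0,"dz":-2.5,"wx":0,"wy":0,"wz":0},{"hand":-1,"dx":0,"dy":0,"dz":-1,"wx":0,"wy":0,"wz":0},{"hand":-1,"dx":0,"dy":0,"dz":0,"wx":0,"wy":0,"wz":0}]'; python3 chk.py 0.449 -0.3225 0.0655 -10.8 0
python3 - <<'E'
from rig import vision; import cv2,numpy as np
o=[]
for n,(a,b,e,f) in dict(scene=(180,320,150,290),top=(170,310,360,500)).items():
    p,d=vision.capture(n); o.append(cv2.resize(p[a:b,e:f,::-1],(398,398),interpolation=cv2.INTER_CUBIC))
cv2.imwrite('pics/red_tray.png',np.hstack(o))
E
```

```text
time_s: 6.25
position: [0.449, -0.3189, 0.11]
tcp_rot: [[-0.983, 0.185, -0.0], [0.185, 0.983, 0.002], [0.001, 0.002, -1.0]]
force: [0.1, 0.2, -1.9]
opening: 0.158
t 6.25 pos [ 0.449  -0.3189  0.11  ] open 0.158 F [ 0.1  0.2 -1.9] M [-0.02  0.02  0.02]
go cm [ 0.   -0.36 -4.45] in ledge axes mm [  0.7  -3.5 -44.5] turn [-0.0024 -0.0004 -0.0027] q [-4.710e+01  3.370e+01  9.850e+01  1.000e-01  4.790e+01 -1.265e+02]
```

View pics/red_tray.png

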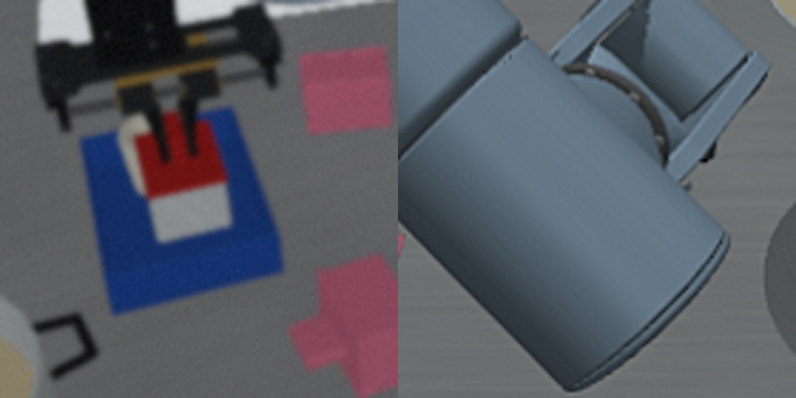

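The scene crop shows the tub upright over the tray's free half, with the cup behind it clear. I lower it.

```bash
python3 -m handwheel '[{"hand":-1,"dx":0,"dy":-0.2,"dz":-1,"wx":0,"wy":0,"wz":0},{"hand":-1,"dx":0,"dy":-0.1,"dz":-1.3,"wx":0,"wy":0,"wz":0},{"hand":-1,"dx":0,"dy":0,"dz":-1,"wx":0,"wy":0,"wz":0},{"hand":-1,"dx":0,"dy":0,"dz":-0.6,"wx":0,"wy":0,"wz":0},{"hand":-1,"dx":0,"dy":0,"dz":-0.3,"wx":0,"wy":0,"wz":0},{"hand":-1,"dx":0,"dy":0,"dz":-0.1,"wx":0,"wy":0,"wz":0},{"hand":-1,"dx":0,"dy":0,"dz":0,"wx":0,"wy":0,"wz":0}]'; python3 chk.py 0.449 -0.3225 0.0655 -10.8 0
```

```text
time_s: 7.05
position: [0.4497, -0.3227, 0.0686]
tcp_rot: [[-0.983, 0.184, 0.002], [0.184, 0.983, -0.0], [-0.002, 0.0, -1.0]]
force: [0.5, 0.4, -1.9]
opening: 0.163
t 7.05 pos [ 0.4497 -0.3227  0.0686] open 0.163 F [ 0.5  0.4 -1.9] M [0.03 0.08 0.02]
go cm [-0.07  0.02 -0.31] in ledge axes mm [-0.7  0.  -3.1] turn [ 0.      0.0016 -0.0029] q [-4.730e+01  3.770e+01  9.950e+01  1.000e-01  4.270e+01 -1.267e+02]
```

```bash
python3 -m handwheel '[{"hand":-1,"dx":0,"dy":0,"dz":-0.15,"wx":0,"wy":0,"wz":0},{"hand":-1,"dx":0,"dy":0,"dz":-0.1,"wx":0,"wy":0,"wz":0},{"hand":-1,"dx":0,"dy":0,"dz":-0.1,"wx":0,"wy":0,"wz":0},{"hand":-1,"dx":0,"dy":0,"dz":0,"wx":0,"wy":0,"wz":0}]'; python3 chk.py 0.449 -0.3225 0.0655 -10.8 0
```

```text
time_s: 7.45
position: [0.4497, -0.3226, 0.0652]
tcp_rot: [[-0.983, 0.185, 0.002], [0.185, 0.983, -0.0], [-0.002, 0.0, -1.0]]
force: [-0.3, 0.1, -2.2]
opening: 0.157
t 7.45 pos [ 0.4497 -0.3226  0.0652] open 0.157 F [-0.3  0.1 -2.2] M [ 0.01  0.06 -0.03]
go cm [-0.07  0.01  0.03] in ledge axes mm [-0.7 -0.   0.3] turn [ 0.      0.0017 -0.0029] q [-4.730e+01  3.810e+01  9.960e+01  1.000e-01  4.220e+01 -1.267e+02]
```

```bash
python3 -m handwheel '[{"hand":-1,"dx":0,"dy":0,"dz":-0.1,"wx":0,"wy":0,"wz":0},{"hand":-1,"dx":0,"dy":0,"dz":0,"wx":0,"wy":0,"wz":0}]'; python3 -m handwheel '[{"hand":-1,"dx":0,"dy":0,"dz":-0.1,"wx":0,"wy":0,"wz":0},{"hand":-1,"dx":0,"dy":0,"dz":0,"wx":0,"wy":0,"wz":0}]'
```

```text
time_s: 7.65
position: [0.4498, -0.3228, 0.0642]
tcp_rot: [[-0.983, 0.185, 0.002], [0.185, 0.983, -0.0], [-0.002, 0.0, -1.0]]
force: [-0.4, 0.4, -0.9]
opening: 0.161
time_s: 7.85
position: [0.4498, -0.323, 0.0641]
tcp_rot: [[-0.983, 0.185, 0.002], [0.185, 0.983, -0.001], [-0.002, -0.0, -1.0]]
force: [-2.3, 1.0, 6.3]
opening: 0.153
```

Contact at TCP z 0.064, so the grip height is 59 mm above the underside. I release and rise.

```bash
python3 -m handwheel '[{"hand":-0.2,"dx":0,"dy":0,"dz":0.05,"wx":0,"wy":0,"wz":0},{"hand":-0.2,"dx":0,"dy":0,"dz":0,"wx":0,"wy":0,"wz":0},{"hand":-0.2,"dx":0,"dy":0,"dz":0.5,"wx":0,"wy":0,"wz":0},{"hand":-0.2,"dx":0,"dy":0,"dz":2,"wx":0,"wy":0,"wz":0},{"hand":0,"dx":0,"dy":0,"dz":4,"wx":0,"wy":0,"wz":0},{"hand":0,"dx":0,"dy":0,"dz":4,"wx":0,"wy":0,"wz":0},{"hand":0,"dx":0,"dy":0,"dz":4.5,"wx":0,"wy":0,"wz":0},{"hand":0,"dx":0,"dy":2,"dz":4.5,"wx":0,"wy":0,"wz":0},{"hand":0,"dx":0,"dy":4,"dz":2.5,"wx":0,"wy":0,"wz":0},{"hand":0,"dx":0,"dy":4.9,"dz":0.5,"wx":0,"wy":0,"wz":0}]'; python3 -m handwheel '[{"hand":0,"dx":0,"dy":4.9,"dz":0,"wx":0,"wy":0,"wz":0},{"hand":0,"dx":0,"dy":4.9,"dz":0,"wx":0,"wy":0,"wz":0}]'; python3 chk.py 0.427 0.3255 0.2 -9 0
python3 - <<'E'
from rig import vision; import cv2,numpy as np
for n in('scene','top'):
    p,d=vision.capture(n); c=vision.get_calibration(n); cv2.imwrite(f'pics/{n}4.png',p[:,:,::-1]); np.savez(f'{n}4.npz',p=p,d=d,**c)
E
```

```text
time_s: 8.85
position: [0.4517, -0.2151, 0.2927]
tcp_rot: [[-0.982, 0.187, 0.009], [0.187, 0.982, -0.006], [-0.01, -0.004, -1.0]]
force: [1.4, 0.5, -1.3]
opening: 0.501
time_s: 9.05
position: [0.4494, -0.114, 0.2894]
tcp_rot: [[-0.983, 0.186, 0.003], [0.186, 0.983, -0.0], [-0.003, 0.0, -1.0]]
force: [0.3, 0.0, -0.4]
opening: 0.499
t 9.05 pos [ 0.4494 -0.114   0.2894] open 0.499 F [ 0.3  0.  -0.4] M [ 0.04 -0.01 -0.01]
go cm [-2.24 43.95 -8.94] in ledge axes mm [-90.8 430.6 -89.4] turn [0.0004 0.0032 0.0296] q [-2.810e+01  1.270e+01  9.940e+01  1.000e-01  6.770e+01 -1.075e+02]
```

View pics/top4.png

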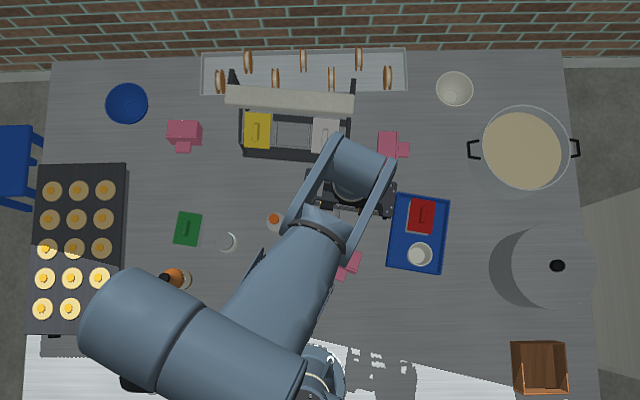

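View pics/scene4.png

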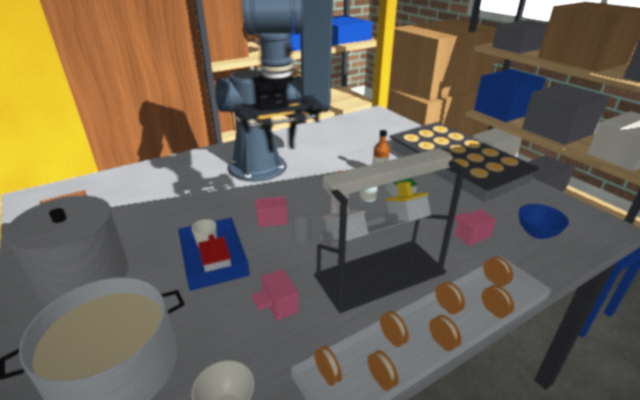

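Red stands upright in the tray's free half, at (420,216), with the cup at (419,254) untouched. Now I move above the green tub.

```bash
python3 -m handwheel '[{"hand":0,"dx":-0.2,"dy":4.4,"dz":0,"wx":0,"wy":0,"wz":0.003},{"hand":0,"dx":-0.2,"dy":4.4,"dz":0,"wx":0,"wy":0,"wz":0.003},{"hand":0,"dx":-0.2,"dy":4.4,"dz":0,"wx":0,"wy":0,"wz":0.003},{"hand":0,"dx":-0.2,"dy":4.4,"dz":0,"wx":0,"wy":0,"wz":0.003},{"hand":0,"dx":-0.2,"dy":4.4,"dz":0,"wx":0,"wy":0,"wz":0.003},{"hand":0,"dx":-0.2,"dy":4.4,"dz":0,"wx":0,"wy":0,"wz":0.003},{"hand":0,"dx":-0.2,"dy":4.4,"dz":0,"wx":0,"wy":0,"wz":0.003},{"hand":0,"dx":-0.2,"dy":4.4,"dz":0,"wx":0,"wy":0,"wz":0.003},{"hand":0,"dx":-0.3,"dy":4.4,"dz":-2,"wx":0,"wy":0,"wz":0.003},{"hand":0,"dx":-0.3,"dy":4.4,"dz":-3,"wx":0,"wy":0,"wz":0.003}]'; python3 -m handwheel '[{"hand":0,"dx":0,"dy":0,"dz":-1,"wx":0,"wy":0,"wz":0},{"hand":0,"dx":0,"dy":0,"dz":0,"wx":0,"wy":0,"wz":0}]'; python3 chk.py 0.427 0.3255 0.2 -9 0
cat > g.py <<'E'
from h import *
from rig import vision,bot
c=vision.get_calibration('wrist');c={k:np.array(v) for k,v in c.items()}
p,d=vision.capture('wrist'); cv2.imwrite('pics/w5.png',p[:,:,::-1]); P=cloud(d,c)
h=hsv(p).astype(int);H,S=h[...,0],h[...,1]; g=(H>50)&(H<80)&(S>100)
q=P[g];q=q[np.isfinite(q[:,0])]
for lo,hi in((.048,.064),(.083,.1)):
    s=q[(q[:,2]>lo)&(q[:,2]<hi)]; r=cv2.minAreaRect(s[:,:2].astype(np.float32)); print(len(s),'z',np.median(s[:,2]).round(4),r)
E
python3 g.py
```

```text
time_s: 10.15
position: [0.4296, 0.3238, 0.2417]
tcp_rot: [[-0.988, 0.155, 0.007], [0.155, 0.988, 0.002], [-0.007, 0.003, -1.0]]
force: [1.9, 0.1, -0.3]
opening: 0.5
time_s: 10.35
position: [0.4267, 0.3211, 0.2286]
tcp_rot: [[-0.988, 0.153, -0.002], [0.153, 0.988, -0.003], [0.002, -0.003, -1.0]]
force: [-0.4, -0.2, 0.4]
opening: 0.504
t 10.35 pos [0.4267 0.3211 0.2286] open 0.504 F [-0.4 -0.2  0.4] M [-0.    0.01 -0.01]
go cm [ 0.03  0.44 -2.86] in ledge axes mm [ -0.4   4.4 -28.6] turn [ 0.0027 -0.0024 -0.0034] q [ 25.   22.9  94.6  -0.1  62.7 -56.1]
4866 z 0.0548 ((0.4252755641937256, 0.32627174258232117), (0.06685502827167511, 0.09166283905506134), 79.9991455078125)
668 z 0.0885 ((0.4250733554363251, 0.3261462152004242), (0.013929836452007294, 0.04432912543416023), 79.7017593383789)
```

View pics/w5.png

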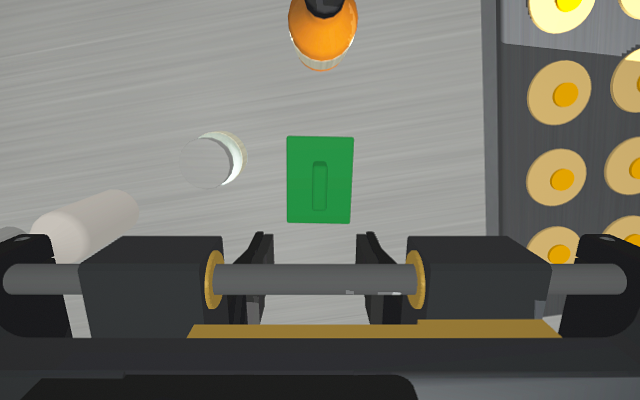

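The close view shows the green tub at (320,180), yaw -10.1°, centre (0.425,0.326), with the bottle at (322,25) and the jar at (215,158) clear. I descend in line with the bar.

```bash
python3 -m handwheel '[{"hand":0,"dx":-0.07,"dy":0.25,"dz":-2,"wx":0.003,"wy":-0.002,"wz":-0.023},{"hand":0,"dx":-0.08,"dy":0.25,"dz":-3.4,"wx":0,"wy":0,"wz":0},{"hand":0,"dx":0,"dy":0,"dz":-3.4,"wx":0,"wy":0,"wz":0},{"hand":0,"dx":0,"dy":0,"dz":-2.5,"wx":0,"wy":0,"wz":0},{"hand":0,"dx":0,"dy":0,"dz":-1.5,"wx":0,"wy":0,"wz":0},{"hand":0,"dx":0,"dy":0,"dz":0,"wx":0,"wy":0,"wz":0}]'; python3 chk.py 0.4252 0.3262 0.0592 -10.1 0
```

```text
time_s: 11.0
position: [0.4266, 0.3246, 0.1018]
tcp_rot: [[-0.984, 0.18, 0.001], [0.18, 0.984, 0.001], [-0.001, 0.002, -1.0]]
force: [-0.6, 0.0, 0.0]
opening: 0.501
t 11.0 pos [0.4266 0.3246 0.1018] open 0.501 F [-0.6  0.   0. ] M [ 0.06  0.03 -0.01]
go cm [-0.14  0.16 -4.26] in ledge axes mm [ -1.6   1.4 -42.6] turn [-0.0015  0.0014  0.0049] q [ 2.530e+01  3.360e+01  1.011e+02  1.000e-01  4.520e+01 -5.440e+01]
```

```bash
python3 -m handwheel '[{"hand":0,"dx":-0.14,"dy":0.16,"dz":-1,"wx":0,"wy":0,"wz":0.004},{"hand":0,"dx":0,"dy":0,"dz":-1.2,"wx":0,"wy":0,"wz":0},{"hand":0,"dx":0,"dy":0,"dz":-1.2,"wx":0,"wy":0,"wz":0},{"hand":0,"dx":0,"dy":0,"dz":-0.8,"wx":0,"wy":0,"wz":0},{"hand":0,"dx":0,"dy":0,"dz":0,"wx":0,"wy":0,"wz":0}]'; python3 chk.py 0.4252 0.3262 0.0592 -10.1 0
```

```text
time_s: 11.5
position: [0.4241, 0.3278, 0.0592]
tcp_rot: [[-0.985, 0.174, 0.001], [0.174, 0.985, 0.002], [-0.001, 0.002, -1.0]]
force: [0.4, -0.9, 0.2]
opening: 0.501
t 11.5 pos [0.4241 0.3278 0.0592] open 0.501 F [ 0.4 -0.9  0.2] M [ 0.05  0.03 -0.02]
go cm [ 0.11 -0.16 -0.  ] in ledge axes mm [ 1.4 -1.4 -0. ] turn [-0.0018  0.0013 -0.0017] q [ 2.570e+01  3.780e+01  1.024e+02  1.000e-01  3.970e+01 -5.440e+01]
```

```bash
python3 -m handwheel '[{"hand":0,"dx":0.1,"dy":-0.14,"dz":0,"wx":0,"wy":0,"wz":0},{"hand":0,"dx":0,"dy":0,"dz":0,"wx":0,"wy":0,"wz":0}]'; python3 chk.py 0.4252 0.3262 0.0592 -10.1 0; python3 -m handwheel '[{"hand":-0.5,"dx":0,"dy":0,"dz":0,"wx":0,"wy":0,"wz":0},{"hand":-0.6,"dx":0,"dy":0,"dz":0,"wx":0,"wy":0,"wz":0},{"hand":-1,"dx":0,"dy":0,"dz":0,"wx":0,"wy":0,"wz":0},{"hand":-1,"dx":0,"dy":0,"dz":0,"wx":0,"wy":0,"wz":0},{"hand":-1,"dx":0,"dy":0,"dz":0,"wx":0,"wy":0,"wz":0},{"hand":-1,"dx":0,"dy":0,"dz":0,"wx":0,"wy":0,"wz":0}]'; python3 chk.py 0.4252 0.3262 0.0592 -10.1 0
```

```text
time_s: 11.7
position: [0.4264, 0.3269, 0.0608]
tcp_rot: [[-0.985, 0.174, 0.004], [0.174, 0.985, 0.003], [-0.004, 0.004, -1.0]]
force: [-0.4, 0.8, -0.2]
opening: 0.5
t 11.7 pos [0.4264 0.3269 0.0608] open 0.5 F [-0.4  0.8 -0.2] M [ 0.01  0.04 -0.02]
go cm [-0.12 -0.07 -0.16] in ledge axes mm [-1.  -0.9 -1.6] turn [-0.0033  0.0044 -0.0016] q [ 2.550e+01  3.770e+01  1.023e+02  1.000e-01  3.970e+01 -5.450e+01]
time_s: 12.3
position: [0.4256, 0.3266, 0.0603]
tcp_rot: [[-0.985, 0.174, 0.003], [0.174, 0.985, 0.003], [-0.002, 0.003, -1.0]]
force: [-0.3, -0.4, -1.0]
opening: 0.156
t 12.3 pos [0.4256 0.3266 0.0603] open 0.156 F [-0.3 -0.4 -1. ] M [-0.07  0.07  0.01]
go cm [-0.04 -0.04 -0.11] in ledge axes mm [-0.3 -0.4 -1.1] turn [-0.0025  0.0029 -0.0017] q [ 2.550e+01  3.770e+01  1.024e+02  1.000e-01  3.970e+01 -5.450e+01]
```

Gripped, with an opening of 13.6 mm. Gentle lift.

```bash
python3 -m handwheel '[{"hand":-1,"dx":0,"dy":0,"dz":0.3,"wx":0,"wy":0,"wz":0},{"hand":-1,"dx":0,"dy":0,"dz":0.6,"wx":0,"wy":0,"wz":0},{"hand":-1,"dx":0,"dy":0,"dz":1,"wx":0,"wy":0,"wz":0},{"hand":-1,"dx":0,"dy":0,"dz":1.6,"wx":0,"wy":0,"wz":0},{"hand":-1,"dx":0,"dy":0,"dz":2.2,"wx":0,"wy":0,"wz":0},{"hand":-1,"dx":0,"dy":0,"dz":2.5,"wx":0,"wy":0,"wz":0},{"hand":-1,"dx":0,"dy":0,"dz":2.5,"wx":0,"wy":0,"wz":0},{"hand":-1,"dx":0,"dy":0,"dz":2.5,"wx":0,"wy":0,"wz":0},{"hand":-1,"dx":0,"dy":0,"dz":2.5,"wx":0,"wy":0,"wz":0},{"hand":-1,"dx":0,"dy":0,"dz":2,"wx":0,"wy":0,"wz":0}]'; python3 -m handwheel '[{"hand":-1,"dx":0,"dy":0,"dz":2,"wx":0,"wy":0,"wz":0},{"hand":-1,"dx":0,"dy":0,"dz":1,"wx":0,"wy":0,"wz":0},{"hand":-1,"dx":0,"dy":0,"dz":0.3,"wx":0,"wy":0,"wz":0},{"hand":-1,"dx":0,"dy":0,"dz":0,"wx":0,"wy":0,"wz":0}]';python3 chk.py 0.50 0.0435 0.27 -6.1 0
```

```text
time_s: 13.3
position: [0.4258, 0.3268, 0.2398]
tcp_rot: [[-0.985, 0.174, 0.005], [0.174, 0.985, 0.004], [-0.005, 0.005, -1.0]]
force: [0.0, 0.7, -3.8]
opening: 0.157
time_s: 13.7
position: [0.4256, 0.3267, 0.2705]
tcp_rot: [[-0.985, 0.174, 0.004], [0.174, 0.985, 0.003], [-0.003, 0.004, -1.0]]
force: [0.2, -0.5, -4.9]
opening: 0.154
t 13.7 pos [0.4256 0.3267 0.2705] open 0.154 F [ 0.2 -0.5 -4.9] M [-0.03  0.03  0.03]
go cm [  7.44 -28.32  -0.05] in ledge axes mm [ 104.1 -273.6   -0.5] turn [-0.0031  0.0035  0.0682] q [ 25.5  20.   91.6   0.1  68.1 -54.5]
```

```bash
python3 -m handwheel '[{"hand":-1,"dx":0.2,"dy":-0.6,"dz":0,"wx":0,"wy":0,"wz":0.004},{"hand":-1,"dx":0.4,"dy":-1.4,"dz":0,"wx":0,"wy":0,"wz":0.006},{"hand":-1,"dx":0.6,"dy":-2.2,"dz":0,"wx":0,"wy":0,"wz":0.006},{"hand":-1,"dx":0.7,"dy":-2.7,"dz":0,"wx":0,"wy":0,"wz":0.006},{"hand":-1,"dx":0.7,"dy":-2.7,"dz":0,"wx":0,"wy":0,"wz":0.006},{"hand":-1,"dx":0.7,"dy":-2.7,"dz":0,"wx":0,"wy":0,"wz":0.006},{"hand":-1,"dx":0.7,"dy":-2.7,"dz":0,"wx":0,"wy":0,"wz":0.006},{"hand":-1,"dx":0.7,"dy":-2.7,"dz":0,"wx":0,"wy":0,"wz":0.006},{"hand":-1,"dx":0.7,"dy":-2.7,"dz":0,"wx":0,"wy":0,"wz":0.006},{"hand":-1,"dx":0.6,"dy":-2.5,"dz":0,"wx":0,"wy":0,"wz":0.006}]'; python3 -m handwheel '[{"hand":-1,"dx":0.5,"dy":-2.2,"dz":0,"wx":0,"wy":0,"wz":0.006},{"hand":-1,"dx":0.4,"dy":-1.6,"dz":0,"wx":0,"wy":0,"wz":0.003},{"hand":-1,"dx":0.3,"dy":-1,"dz":0,"wx":0,"wy":0,"wz":0},{"hand":-1,"dx":0.2,"dy":-0.6,"dz":0,"wx":0,"wy":0,"wz":0},{"hand":-1,"dx":0,"dy":0,"dz":0,"wx":0,"wy":0,"wz":0}]'; python3 chk.py 0.598 0.0321 0.279 -6.1 30
```

```text
time_s: 14.7
position: [0.4855, 0.0961, 0.2694]
tcp_rot: [[-0.993, 0.116, 0.001], [0.116, 0.993, 0.003], [-0.001, 0.003, -1.0]]
force: [0.6, 0.4, -3.2]
opening: 0.158
time_s: 15.2
position: [0.5, 0.0433, 0.2701]
tcp_rot: [[-0.994, 0.108, 0.003], [0.108, 0.994, 0.003], [-0.002, 0.004, -1.0]]
force: [0.2, -0.5, -3.5]
opening: 0.158
t 15.2 pos [0.5    0.0433 0.2701] open 0.158 F [ 0.2 -0.5 -3.5] M [ 0.02 -0.   -0.02]
go cm [ 9.8  -1.12  0.89] in ledge axes mm [ 89.9  -0.7 -41.6] turn [-0.0594 -0.5178  0.0011] q [ -8.   17.2  96.1   0.2  66.5 -91.8]
```

```bash
python3 -m handwheel '[{"hand":-1,"dx":0,"dy":0,"dz":0.1,"wx":-0.003,"wy":-0.02,"wz":0},{"hand":-1,"dx":0,"dy":0,"dz":0.1,"wx":-0.004,"wy":-0.04,"wz":0},{"hand":-1,"dx":0,"dy":0,"dz":0.1,"wx":-0.006,"wy":-0.055,"wz":0},{"hand":-1,"dx":0,"dy":0,"dz":0.1,"wx":-0.006,"wy":-0.055,"wz":0},{"hand":-1,"dx":0.2,"dy":0,"dz":0.1,"wx":-0.006,"wy":-0.055,"wz":0},{"hand":-1,"dx":0.5,"dy":0,"dz":0.1,"wx":-0.006,"wy":-0.055,"wz":0},{"hand":-1,"dx":0.8,"dy":-0.1,"dz":0.1,"wx":-0.006,"wy":-0.055,"wz":0},{"hand":-1,"dx":1,"dy":-0.1,"dz":0.1,"wx":-0.006,"wy":-0.055,"wz":0},{"hand":-1,"dx":1,"dy":-0.1,"dz":0,"wx":-0.006,"wy":-0.055,"wz":0},{"hand":-1,"dx":1,"dy":-0.1,"dz":0,"wx":-0.005,"wy":-0.04,"wz":0}]'; python3 -m handwheel '[{"hand":-1,"dx":1.2,"dy":-0.1,"dz":0,"wx":-0.003,"wy":-0.02,"wz":0},{"hand":-1,"dx":1.2,"dy":-0.1,"dz":0,"wx":-0.001,"wy":-0.012,"wz":0},{"hand":-1,"dx":1,"dy":-0.1,"dz":0,"wx":0,"wy":0,"wz":0},{"hand":-1,"dx":0.8,"dy":-0.1,"dz":0,"wx":0,"wy":0,"wz":0},{"hand":-1,"dx":0.5,"dy":0,"dz":0,"wx":0,"wy":0,"wz":0},{"hand":-1,"dx":0.3,"dy":0,"dz":0,"wx":0,"wy":0,"wz":0},{"hand":-1,"dx":0,"dy":0,"dz":0,"wx":0,"wy":0,"wz":0}]'; python3 chk.py 0.598 0.0321 0.279 -6.1 30
python3 - <<'E'
from rig import vision; import cv2,numpy as np
n='scene';p,d=vision.capture(n); c=vision.get_calibration(n); cv2.imwrite('pics/s6.png',cv2.resize(p[100:320,260:500,::-1],(720,660)[:2] if 0 else (650,595),interpolation=cv2.INTER_CUBIC)); np.savez('s6.npz',p=p,d=d,**c)
n='wrist';c=vision.get_calibration(n);p,d=vision.capture(n);  cv2.imwrite('pics/w6.png',p[:,:,::-1]); np.savez('w6.npz',p=p,d=d,**c)
E
```

```text
time_s: 16.2
position: [0.5433, 0.0412, 0.2781]
tcp_rot: [[-0.877, 0.105, 0.469], [0.093, 0.995, -0.047], [-0.471, 0.002, -0.882]]
force: [-0.4, 0.2, -3.9]
opening: 0.158
time_s: 16.9
position: [0.5953, 0.0357, 0.2784]
tcp_rot: [[-0.861, 0.106, 0.497], [0.093, 0.994, -0.052], [-0.5, 0.001, -0.866]]
force: [-0.1, 0.4, -3.2]
opening: 0.162
t 16.9 pos [0.5953 0.0357 0.2784] open 0.162 F [-0.1  0.4 -3.2] M [ 0.09  0.67 -0.04]
go cm [ 0.27 -0.36  0.06] in ledge axes mm [ 2.9 -3.3 -1. ] turn [-0.0012 -0.0004 -0.0001] q [ -7.8  15.2 105.6   1.8  29.3 -93. ]
```

View pics/s6.png

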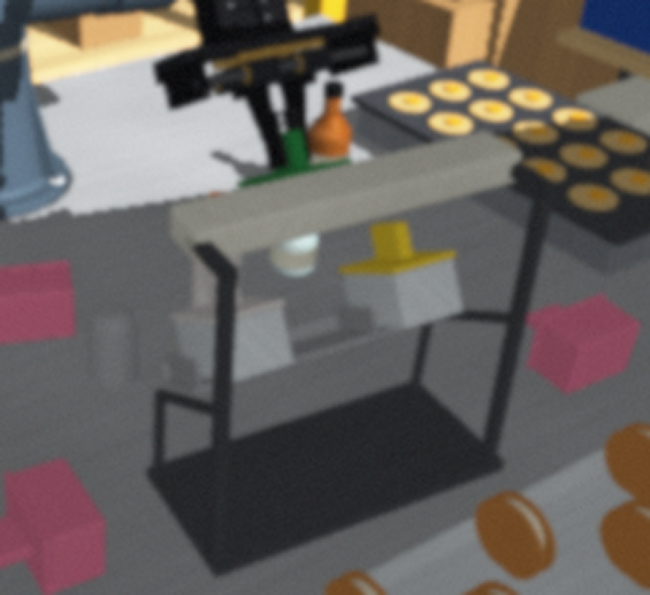

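View pics/w6.png

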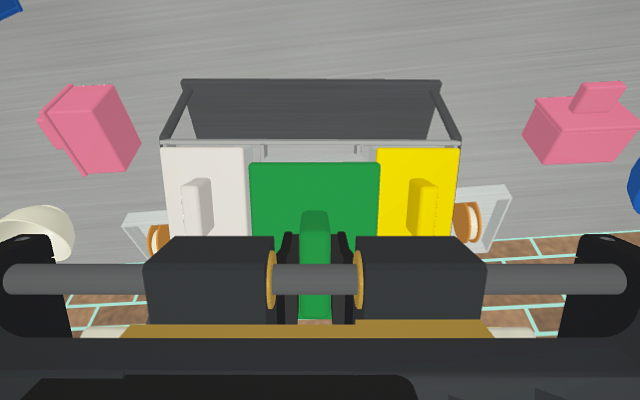

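The scene crop shows the green tub tilted above the empty bay, clear of the light bar. In the wrist view the lid is at (315,200), square between white and yellow. I check for slip in the grip.

Run:
```python
from h import *; from chk import target
from rig import bot
p,d,P,c=load("w6.npz");h=hsv(p).astype(int);H,S=h[...,0],h[...,1]
g=(H>50)&(H<80)&(S>100);g[:,:245]=0;g[:,385:]=0;g[:155]=0;g[233:]=0;g[205:,285:345]=0
R,xl,yl,zl=target(-6.1,30);s=np.array(bot.read_state()['position'])
L=(P[g]-s)@np.c_[xl,yl,zl];L=L[np.isfinite(L[:,0])]
L=L[L[:,2]<.01]; A=np.c_[L[:,:2],np.ones(len(L))];co=np.linalg.lstsq(A,L[:,2],rcond=None)[0]
k=abs(L[:,2]-A@co)<.003;co=np.linalg.lstsq(A[k],L[k,2],rcond=None)[0]
print(len(L),k.sum(),'slopes deg',np.degrees(co[:2]).round(2),'z at tcp',co[2].round(4),'x low edge',np.percentile(L[:,0],[.5,99]).round(4),'y',np.percentile(L[:,1],[.5,99.5]).round(4), 'row z',L[:,2].mean())
b=L[k]; lo=b[b[:,0]<np.percentile(b[:,0],20)]
```

```text
7302 7299 slopes deg [-0.15 -0.2 ] z at tcp -0.0055 x low edge [-0.0466 -0.0097] y [-0.0329  0.0336] row z -0.005396920327018303
```

No slip: the lid is parallel to the slope within 0.2°. I align about 3 mm up-slope of the seat and lower square to the slope.

```bash
python3 -m handwheel '[{"hand":-1,"dx":0.3,"dy":-0.2,"dz":0.1,"wx":-0.001,"wy":0,"wz":0},{"hand":-1,"dx":0.25,"dy":-0.2,"dz":0.1,"wx":0,"wy":0,"wz":0},{"hand":-1,"dx":0,"dy":0,"dz":0,"wx":0,"wy":0,"wz":0}]'; python3 chk.py 0.6008 0.0316 0.2805 -6.1 30;  python3 -m handwheel '[{"hand":-1,"dx":0.25,"dy":-0.03,"dz":-0.43,"wx":0,"wy":0,"wz":0},{"hand":-1,"dx":0.5,"dy":-0.05,"dz":-0.87,"wx":0,"wy":0,"wz":0},{"hand":-1,"dx":0.6,"dy":-0.06,"dz":-1.04,"wx":0,"wy":0,"wz":0},{"hand":-1,"dx":0.6,"dy":-0.06,"dz":-1.04,"wx":0,"wy":0,"wz":0},{"hand":-1,"dx":0.6,"dy":-0.06,"dz":-1.04,"wx":0,"wy":0,"wz":0},{"hand":-1,"dx":0.6,"dy":-0.06,"dz":-1.04,"wx":0,"wy":0,"wz":0},{"hand":-1,"dx":0.5,"dy":-0.05,"dz":-0.87,"wx":0,"wy":0,"wz":0},{"hand":-1,"dx":0.3,"dy":-0.03,"dz":-0.52,"wx":0,"wy":0,"wz":0},{"hand":-1,"dx":0,"dy":0,"dz":0,"wx":0,"wy":0,"wz":0}]';python3 chk.py 0.6490 0.0265 0.1965 -6.1 30
```

```text
time_s: 17.3
position: [0.6012, 0.0314, 0.2811]
tcp_rot: [[-0.86, 0.106, 0.498], [0.092, 0.994, -0.053], [-0.501, -0.0, -0.865]]
force: [0.2, -0.2, -4.0]
opening: 0.159
t 17.3 pos [0.6012 0.0314 0.2811] open 0.159 F [ 0.2 -0.2 -4. ] M [0.12 0.74 0.03]
go cm [-0.04  0.02 -0.06] in ledge axes mm [-0.7  0.2 -0.3] turn [0.0002 0.0014 0.0002] q [ -8.2  15.4 104.8   2.1  29.8 -93.6]
time_s: 18.2
position: [0.64, 0.0278, 0.2108]
tcp_rot: [[-0.862, 0.106, 0.496], [0.092, 0.994, -0.053], [-0.498, 0.0, -0.867]]
force: [-0.4, -0.2, -3.4]
opening: 0.16
t 18.2 pos [0.64   0.0278 0.2108] open 0.16 F [-0.4 -0.2 -3.4] M [0.04 0.73 0.03]
go cm [ 0.9  -0.13 -1.43] in ledge axes mm [  0.7  -0.3 -17. ] turn [-0.0004 -0.0018 -0.0001] q [ -7.9  24.4 104.2   2.5  21.5 -94. ]
```

```bash
python3 -m handwheel '[{"hand":-1,"dx":0.25,"dy":-0.03,"dz":-0.43,"wx":0,"wy":-0.002,"wz":0},{"hand":-1,"dx":0.25,"dy":-0.05,"dz":-0.43,"wx":0,"wy":0,"wz":0},{"hand":-1,"dx":0.2,"dy":-0.03,"dz":-0.35,"wx":0,"wy":0,"wz":0},{"hand":-1,"dx":0.1,"dy":-0.01,"dz":-0.17,"wx":0,"wy":0,"wz":0},{"hand":-1,"dx":0,"dy":0,"dz":0,"wx":0,"wy":0,"wz":0}]';python3 chk.py 0.6490 0.0265 0.1965 -6.1 30
```

```text
time_s: 18.7
position: [0.648, 0.0266, 0.198]
tcp_rot: [[-0.86, 0.106, 0.499], [0.092, 0.994, -0.053], [-0.501, 0.0, -0.865]]
force: [0.6, 0.1, -4.0]
opening: 0.157
t 18.7 pos [0.648  0.0266 0.198 ] open 0.157 F [ 0.6  0.1 -4. ] M [ 0.1   0.73 -0.05]
go cm [ 0.1  -0.01 -0.15] in ledge axes mm [ 0.1  0.  -1.8] turn [-0.0002  0.0016 -0.0001] q [ -8.   26.1 104.    2.8  19.8 -94.3]
```

Now 1 mm steps, watching the force.

```bash
python3 -m handwheel '[{"hand":-1,"dx":0.1,"dy":-0.01,"dz":-0.17,"wx":0,"wy":0,"wz":0},{"hand":-1,"dx":0.05,"dy":0,"dz":-0.09,"wx":0,"wy":0,"wz":0},{"hand":-1,"dx":0,"dy":0,"dz":0,"wx":0,"wy":0,"wz":0}]' | grep -E "pos|force"; python3 -m handwheel '[{"hand":-1,"dx":0.05,"dy":0,"dz":-0.09,"wx":0,"wy":0,"wz":0},{"hand":-1,"dx":0,"dy":0,"dz":0,"wx":0,"wy":0,"wz":0}]';python3 chk.py 0.6478 0.0267 0.1915 -6.1 30
```

```text
position: [0.6495, 0.0265, 0.1956]
force: [-0.4, -0.4, -3.7]
time_s: 19.2
position: [0.65, 0.0265, 0.1947]
tcp_rot: [[-0.86, 0.106, 0.499], [0.092, 0.994, -0.053], [-0.502, 0.0, -0.865]]
force: [-0.2, 0.1, -3.9]
opening: 0.16
t 19.2 pos [0.65   0.0265 0.1947] open 0.16 F [-0.2  0.1 -3.9] M [ 0.09  0.67 -0.06]
go cm [-0.22  0.02 -0.32] in ledge axes mm [-3.5 -0.  -1.7] turn [-0.0001  0.0018 -0.0002] q [ -7.9  26.6 103.9   2.8  19.4 -94.3]
```

```bash
python3 -m handwheel '[{"hand":-1,"dx":0.04,"dy":0,"dz":-0.07,"wx":0,"wy":-0.001,"wz":0},{"hand":-1,"dx":0,"dy":0,"dz":0,"wx":0,"wy":0,"wz":0}]' | grep -E "pos|force"; python3 -m handwheel '[{"hand":-1,"dx":0.03,"dy":0,"dz":-0.05,"wx":0,"wy":0,"wz":0},{"hand":-1,"dx":0,"dy":0,"dz":0,"wx":0,"wy":0,"wz":0}]';python3 chk.py 0.6478 0.0267 0.1915 -6.1 30
```

```text
position: [0.6503, 0.0265, 0.1943]
force: [-2.0, -0.4, -1.4]
time_s: 19.6
position: [0.6503, 0.0265, 0.1943]
tcp_rot: [[-0.859, 0.106, 0.5], [0.092, 0.994, -0.053], [-0.503, 0.0, -0.864]]
force: [-5.4, -1.1, 2.2]
opening: 0.159
t 19.6 pos [0.6503 0.0265 0.1943] open 0.159 F [-5.4 -1.1  2.2] M [-0.02  0.92 -0.11]
go cm [-0.25  0.02 -0.28] in ledge axes mm [-3.6 -0.  -1.1] turn [ 0.0001  0.0034 -0.0003] q [ -7.9  26.6 103.9   2.9  19.3 -94.3]
```

The plate contact was light, about 8 N. I ease off slightly and slide down-slope to the lip.

```bash
python3 -m handwheel '[{"hand":-1,"dx":-0.1,"dy":0.01,"dz":0.0,"wx":0,"wy":0,"wz":0},{"hand":-1,"dx":-0.09,"dy":0.01,"dz":-0.05,"wx":0,"wy":0,"wz":0},{"hand":-1,"dx":0,"dy":0,"dz":0,"wx":0,"wy":0,"wz":0}]' | grep -E "pos|force"; python3 -m handwheel '[{"hand":-1,"dx":-0.09,"dy":0.01,"dz":-0.05,"wx":0,"wy":0,"wz":0},{"hand":-1,"dx":0,"dy":0,"dz":0,"wx":0,"wy":0,"wz":0}]';python3 chk.py 0.6478 0.0267 0.1915 -6.1 30
```

```text
position: [0.6499, 0.0265, 0.1941]
force: [-0.8, 0.0, 2.4]
time_s: 20.1
position: [0.6491, 0.0266, 0.1936]
tcp_rot: [[-0.858, 0.106, 0.503], [0.092, 0.994, -0.053], [-0.505, 0.0, -0.863]]
force: [-0.2, -0.5, 3.3]
opening: 0.159
t 20.1 pos [0.6491 0.0266 0.1936] open 0.159 F [-0.2 -0.5  3.3] M [ 0.    0.05 -0.03]
go cm [-0.13  0.01 -0.21] in ledge axes mm [-2.2 -0.1 -1.2] turn [0.0003 0.0062 0.    ] q [ -7.9  26.6 104.3   3.   18.8 -94.4]
```

```bash
python3 -m handwheel '[{"hand":-1,"dx":-0.09,"dy":0.01,"dz":-0.05,"wx":0,"wy":0.003,"wz":0},{"hand":-1,"dx":0,"dy":0,"dz":0,"wx":0,"wy":0,"wz":0}]' | grep -E "pos|force"; python3 chk.py 0.6478 0.0267 0.1915 -6.1 30; python3 -m handwheel '[{"hand":-1,"dx":-0.09,"dy":0.01,"dz":-0.05,"wx":0,"wy":0.002,"wz":0},{"hand":-1,"dx":0,"dy":0,"dz":0,"wx":0,"wy":0,"wz":0}]' | grep -E "pos|force";python3 chk.py 0.6478 0.0267 0.1915 -6.1 30
```

```text
position: [0.6476, 0.0267, 0.1927]
force: [-0.8, -2.2, 3.8]
t 20.3 pos [0.6476 0.0267 0.1927] open 0.165 F [-0.8 -2.2  3.8] M [-0.03  0.02 -0.08]
go cm [ 0.02 -0.   -0.12] in ledge axes mm [-0.5  0.  -1.1] turn [ 0.0002  0.0018 -0.    ] q [ -7.9  26.6 104.3   2.8  19.  -94.3]
position: [0.647, 0.0268, 0.1923]
force: [0.0, -1.1, 4.9]
t 20.5 pos [0.647  0.0268 0.1923] open 0.159 F [ 0.  -1.1  4.9] M [ 0.   -0.3  -0.13]
go cm [ 0.08 -0.01 -0.08] in ledge axes mm [ 0.3 -0.  -1.1] turn [0.0002 0.0005 0.0001] q [ -7.9  26.6 104.4   2.8  19.  -94.2]
```

```bash
python3 -m handwheel '[{"hand":-1,"dx":-0.09,"dy":0.01,"dz":-0.05,"wx":0,"wy":0.001,"wz":0},{"hand":-1,"dx":0,"dy":0,"dz":0,"wx":0,"wy":0,"wz":0}]' | grep -E "pos|force"; python3 chk.py 0.6478 0.0267 0.1915 -6.1 30; python3 -m handwheel '[{"hand":-1,"dx":-0.09,"dy":0.01,"dz":-0.05,"wx":0,"wy":0,"wz":0},{"hand":-1,"dx":0,"dy":0,"dz":0,"wx":0,"wy":0,"wz":0}]' | grep -E "pos|force";python3 chk.py 0.6478 0.0267 0.1915 -6.1 30
```

```text
position: [0.6469, 0.0268, 0.1923]
force: [2.5, -1.1, 5.8]
t 20.7 pos [0.6469 0.0268 0.1923] open 0.157 F [ 2.5 -1.1  5.8] M [ 0.06 -0.71 -0.08]
go cm [ 0.09 -0.01 -0.08] in ledge axes mm [ 0.3  0.  -1.2] turn [0.0004 0.0014 0.0002] q [ -7.9  26.6 104.4   2.8  18.9 -94.2]
position: [0.6467, 0.0268, 0.1923]
force: [3.1, -0.7, 5.5]
t 20.9 pos [0.6467 0.0268 0.1923] open 0.159 F [ 3.1 -0.7  5.5] M [-0.   -0.84 -0.06]
go cm [ 0.11 -0.01 -0.08] in ledge axes mm [ 0.5  0.  -1.3] turn [0.0006 0.0032 0.0003] q [ -7.9  26.6 104.5   2.8  18.7 -94.2]
```

The tub stopped at the lip, within 0.5 mm of where red sat, and the push is growing. I relax the push and then open.

```bash
python3 -m handwheel '[{"hand":-1,"dx":0.08,"dy":-0.01,"dz":0.05,"wx":0,"wy":0.002,"wz":0},{"hand":-1,"dx":0,"dy":0,"dz":0,"wx":0,"wy":0,"wz":0}]' | grep -E "pos|force"; python3 chk.py 0.6478 0.0267 0.1915 -6.1 30;  python3 -m handwheel '[{"hand":-0.6,"dx":0,"dy":0,"dz":0,"wx":0,"wy":0,"wz":0},{"hand":-0.5,"dx":0,"dy":0,"dz":0,"wx":0,"wy":0,"wz":0},{"hand":-0.3,"dx":0,"dy":0,"dz":0,"wx":0,"wy":0,"wz":0},{"hand":-0.2,"dx":0,"dy":0,"dz":0,"wx":0,"wy":0,"wz":0},{"hand":-0.2,"dx":0,"dy":0,"dz":0,"wx":0,"wy":0,"wz":0}]';python3 chk.py 0.6478 0.0267 0.1915 -6.1 30
```

```text
position: [0.6469, 0.0268, 0.1923]
force: [3.0, -0.9, 5.4]
t 21.1 pos [0.6469 0.0268 0.1923] open 0.162 F [ 3.  -0.9  5.4] M [-0.05 -0.95 -0.16]
go cm [ 0.09 -0.01 -0.08] in ledge axes mm [ 0.4  0.  -1.2] turn [ 0.0004 -0.0008  0.0002] q [ -7.9  26.6 104.3   2.7  19.1 -94.1]
time_s: 21.6
position: [0.6443, 0.0273, 0.1902]
tcp_rot: [[-0.865, 0.106, 0.491], [0.092, 0.994, -0.053], [-0.494, -0.0, -0.87]]
force: [-0.3, 0.0, 0.2]
opening: 0.379
t 21.6 pos [0.6443 0.0273 0.1902] open 0.379 F [-0.3  0.   0.2] M [ 0.05  0.3  -0.  ]
go cm [ 0.35 -0.06  0.13] in ledge axes mm [ 3.7 -0.2 -0.7] turn [-0.0003 -0.0073 -0.0005] q [ -7.9  26.7 104.5   2.7  19.3 -94.1]
```

```bash
python3 -m handwheel '[{"hand":-0.2,"dx":-0.25,"dy":0.03,"dz":0.43,"wx":0,"wy":0,"wz":0},{"hand":-0.2,"dx":-0.75,"dy":0.08,"dz":1.3,"wx":0,"wy":0,"wz":0},{"hand":-0.2,"dx":-1,"dy":0.1,"dz":1.73,"wx":0,"wy":0,"wz":0},{"hand":-0.2,"dx":-1,"dy":0.1,"dz":1.73,"wx":0,"wy":0,"wz":0},{"hand":-0.2,"dx":-1,"dy":0.1,"dz":1.73,"wx":0,"wy":0,"wz":0},{"hand":-0.2,"dx":-1,"dy":0.1,"dz":1.73,"wx":0,"wy":0,"wz":0},{"hand":-0.2,"dx":-0.4,"dy":0.04,"dz":0.7,"wx":0,"wy":0,"wz":0},{"hand":-0.2,"dx":0,"dy":0,"dz":0,"wx":0,"wy":0,"wz":0}]'
python3 - <<'E'
from h import *
from rig import vision
from chk import target
n='wrist';c={k:np.array(v) for k,v in vision.get_calibration(n).items()};p,d=vision.capture(n); cv2.imwrite('pics/w7.png',p[:,:,::-1]); np.savez('w7.npz',p=p,d=d,**c)
P=cloud(d,c);h=hsv(p).astype(int);H,S=h[...,0],h[...,1]
R,xl,yl,zl=target(-6.1,30);O=np.array([.678,.0234,.140])
for nm,m in(('green',(H>50)&(H<80)&(S>100)),('yel',(H>22)&(H<33)&(S>180))):
    L=(P[m]-O)@np.c_[xl,yl,zl];L=L[np.isfinite(L[:,0])&(abs(L[:,0])<.06)&(abs(L[:,1])<.14)]
    l=L[abs(L[:,2]-.056)<.008];A=np.c_[l[:,:2],np.ones(len(l))];co=np.linalg.lstsq(A,l[:,2],rcond=None)[0]
    print(nm,len(l),'slopes deg',np.degrees(co[:2]).round(2),'z',np.median(l[:,2]).round(4),'x',np.percentile(l[:,0],[.5,99.5]).round(4),'y',np.percentile(l[:,1],[.5,99.5]).round(4),cv2.minAreaRect(l[:,:2].astype(np.float32)))
E
```

```text
time_s: 22.4
position: [0.591, 0.0327, 0.2866]
tcp_rot: [[-0.862, 0.106, 0.496], [0.092, 0.994, -0.053], [-0.499, -0.001, -0.867]]
force: [0.9, 0.3, -0.8]
opening: 0.397
green 6714 slopes deg [-0.08 -0.1 ] z 0.0554 x [-0.0477  0.0423] y [-0.0328  0.0336] ((-0.0023775286972522736, 0.00032566115260124207), (0.06740257143974304, 0.09113583713769913), 89.6872787475586)
yel 5736 slopes deg [-0.03 -0.01] z 0.0552 x [-0.047   0.0412] y [0.0542 0.121 ] ((-0.002338036894798279, 0.08795676380395889), (0.06787750869989395, 0.09060179442167282), 89.86421203613281)
```

View pics/w7.png

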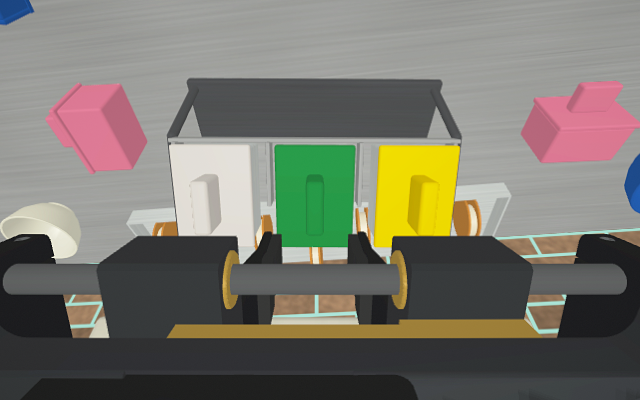

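The green lid, at (315,195), lines up with yellow and white. It is flat within 0.1°, square within 0.3°, centred to 0.3 mm and level with yellow at the lip. I back well clear and do a final check of everything.

```bash
python3 -m handwheel '[{"hand":-0.2,"dx":-2,"dy":0,"dz":1,"wx":0,"wy":0.05,"wz":0},{"hand":-0.2,"dx":-3,"dy":0.5,"dz":1,"wx":0,"wy":0.06,"wz":0},{"hand":-0.2,"dx":-3.5,"dy":2,"dz":0,"wx":0,"wy":0.06,"wz":0},{"hand":-0.2,"dx":-3,"dy":3,"dz":0,"wx":0,"wy":0.06,"wz":0},{"hand":-0.2,"dx":-2,"dy":4,"dz":0,"wx":0,"wy":0.06,"wz":0},{"hand":-0.2,"dx":-1,"dy":4,"dz":0,"wx":0,"wy":0.06,"wz":0},{"hand":-0.2,"dx":0,"dy":4,"dz":0,"wx":0,"wy":0.06,"wz":0},{"hand":-0.2,"dx":0,"dy":3,"dz":0,"wx":0,"wy":0.06,"wz":0},{"hand":-0.2,"dx":0,"dy":1.5,"dz":0,"wx":0,"wy":0.04,"wz":0},{"hand":-0.2,"dx":0,"dy":0,"dz":0,"wx":0,"wy":0,"wz":0}]'
python3 - <<'E'
from h import *
from rig import vision
o=[]
for n in('top','scene'):
    p,d=vision.capture(n); c=vision.get_calibration(n); np.savez(f'{n}9.npz',p=p,d=d,**c); o.append(p[:,:,::-1])
t=cv2.resize(o[0][60:310,150:470],(640,500)); cv2.imwrite('pics/t9.png',t); cv2.imwrite('pics/s9.png',o[1])
p,d,P,c=load('top9.npz');h=hsv(p).astype(int);H,S=h[...,0],h[...,1]
m=((H<5)|(H>175))&(S>180);m[:,:395]=0;m[:,445:]=0;m[:180]=0;m[280:]=0
q=P[m];s=q[(q[:,2]>.052)&(q[:,2]<.07)];print('red lid z',np.median(s[:,2]),s[:,2].std(),cv2.minAreaRect(s[:,:2].astype(np.float32)))
p0=load('top0.npz')[0].astype(int); df=abs(p.astype(int)-p0).max(2)>40
for k,(u,v) in dict(cup=(420,254),shaker=(331,214),wb=(274,219),jar=(227,241),amber=(166,279),yel=(257,130),white=(325,137)).items(): print(k,'changed px',df[v-14:v+15,u-14:u+15].sum())
E
```

```text
time_s: 23.45
position: [0.4472, 0.2544, 0.3032]
tcp_rot: [[-0.996, 0.09, 0.005], [0.09, 0.995, -0.053], [-0.01, -0.052, -0.999]]
force: [-0.4, -1.1, -0.6]
opening: 0.403
red lid z 0.06065615619663961 0.00273750087463519 ((0.44957035779953003, -0.32165658473968506), (0.0657258853316307, 0.08978663384914398), 79.31365966796875)
cup changed px 0
shaker changed px 0
wb changed px 0
jar changed px 0
amber changed px 260
yel changed px 0
white changed px 0
```

View pics/t9.png

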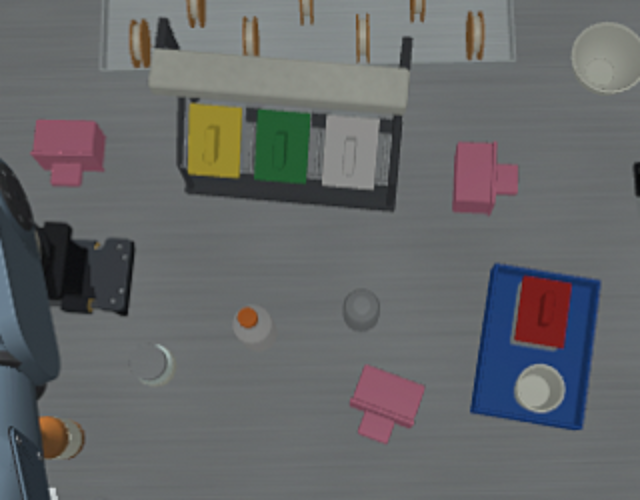

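View pics/s9.png

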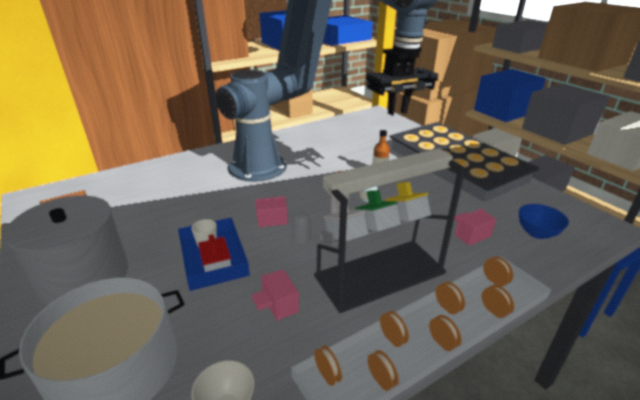

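Both views show green seated in the middle bay, at (280,147) in the top crop, and red upright in the tray at (543,312) with the cup clear. The amber bottle's pixel change in the top view comes from the arm covering it; in the scene view it stands at (381,147) as before. Handing in.

```bash
python3 -c "
from rig import hand_in; print(hand_in())"
```

```text
the job is handed in; nothing more can be done
None
```

The swap is done and handed in at about 23.6 s of the 70 s allowed. I moved the red tub to the tray first, then lowered the green tub into the middle bay, slid it down to the lip, released it and backed the arm clear.

**Last checks**
- **Green tub:** flat on the slope within 0.1°, square in the bay within 0.3°, centred to about 0.3 mm, and level with the yellow tub at the lip, handle up.
- **Red tub:** standing upright on the tray floor in the free half, lid top at 61 mm as expected, clear of the cup.
- **Other items:** the cup, shaker, white bottle, jar, and yellow and white tubs show no change in the top view.
- **Amber bottle:** its top-view check failed because the arm covers part of it there. In the scene view it stands where it did.
- **Forces:** wrist readings at the end of each move stayed under about 7 N.

One early batch of moves was refused because the rows lacked some keys. Nothing moved, and I retyped them in full.

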